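Gauge and sort drilled model blocks

TASK

Snap the pin gauge out of its clip and try it upright in the hole of every drilled, colour-banded white block on the bench, in the colour order red, yellow, green, blue (there may be no blue one). Then stand the gauge pin-down in the grey pot, put the blocks that take the pin flat in the green tray and the others in the red tray, and when all are sorted swing the green tray's keeper bar fully shut until it snaps home. Leave the bottle, model table and tape roll where they are.

Things in the scene. Friction and masses are not known exactly. Their poses are not given: they have to be found in the camera images.
- stand: fixed gauge stand: foot 90 x 80 x 8 mm (origin: centre of its underside), blue panel 60 mm wide, top 88 mm up, front face at x = +14 mm. An orange sprung C-clip before the panel (60 to 75 mm up) holds the gauge upright at x = -12 mm; its mouth looks along the stand's -x, roughly to the robot. A pull of 5 to 12 N along -x snaps the gauge out; 30 mm of travel clears the clip
- gauge: loose pin gauge, 150 mm long, 160 g. Origin: middle of the pin's lower end (the tip); z runs up to the head. 0-45 mm: steel pin, 14 mm diameter, tapering to 8 mm over its last 3 mm; 45-112 mm: round black body, 18 mm diameter, held by the clip; 112-150 mm: yellow head, 22 x 22 mm, flats across x and y, to grip. Starts upright on the stand's foot (tip 8 mm up), axes along the stand's
- gauge_head (a point): centre of the yellow square head, 131 mm above the tip
- pot: grey square tool pot, fixed, 46 x 46 mm, 75 mm high, 36 x 36 mm inside, open at the top, inner floor 5 mm above the bench. Origin: centre of its underside
- good_tray: green steel parts tray, fixed, 188 (x) x 118 (y) x 24 mm high, walls and floor 4 mm (180 x 110 mm inside, floor 4 mm above the bench). Origin: centre of its underside. It has a keeper bar hinged at a post outside its -x end, and a detent post (31 mm high) with a sprung brass ball outside its +x end
- rework_tray: red tray of the same size as the green one, without a keeper, fixed. Origin: centre of its underside
- keeper (a joint): keeper bar, rad: 0 = shut, along the green tray's middle line from pivot towards tray +x; grows as it swings level, clockwise from above, out over the tray's -y side. Stays where left. Bar 230 mm long, 14 wide, 42 to 54 mm above the bench. At 0.04 its nose meets the sprung ball; about 4 N at the knob carries it over and the ball holds it shut at its stop (0); at 0.02 or more it is not shut
- keeper_pivot (a point): pivot of the keeper bar at the level of its underside (42 mm), 115 mm to the -x side of the green tray's origin; axes as the tray (they do not turn with the bar)
- keeper_knob (a point): middle of the upright black knob on the bar, 14 mm diameter, 54 to 90 mm above the bench, 205 mm from the pivot; this point is 72 mm above the bench
- block_red_1: loose white block with red bands at both ends, 48 (x) x 36 (y) x 30 mm (z), about 70 g; one of two look-alikes, at most one of them is there. Origin: centre of its underside; an upright hole runs through its middle along z. All have the same 21 mm countersunk mouth; below, the hole either takes the 14 mm pin (1.5 mm to spare all round) or is too tight: the pin stops within 4 mm of the top face
- block_red_2: loose white block with red bands at both ends, 48 (x) x 36 (y) x 30 mm (z), about 70 g; one of two look-alikes, at most one of them is there. Origin: centre of its underside; an upright hole runs through its middle along z. All have the same 21 mm countersunk mouth; below, the hole either takes the 14 mm pin (1.5 mm to spare all round) or is too tight: the pin stops within 4 mm of the top face
- block_yellow_1: loose white block with yellow bands at both ends, 48 (x) x 36 (y) x 30 mm (z), about 70 g; one of two look-alikes, at most one of them is there. Origin: centre of its underside; an upright hole runs through its middle along z. All have the same 21 mm countersunk mouth; below, the hole either takes the 14 mm pin (1.5 mm to spare all round) or is too tight: the pin stops within 4 mm of the top face
- block_yellow_2: loose white block with yellow bands at both ends, 48 (x) x 36 (y) x 30 mm (z), about 70 g; one of two look-alikes, at most one of them is there. Origin: centre of its underside; an upright hole runs through its middle along z. All have the same 21 mm countersunk mouth; below, the hole either takes the 14 mm pin (1.5 mm to spare all round) or is too tight: the pin stops within 4 mm of the top face
- block_green_1: loose white block with green bands at both ends, 48 (x) x 36 (y) x 30 mm (z), about 70 g; one of two look-alikes, at most one of them is there. Origin: centre of its underside; an upright hole runs through its middle along z. All have the same 21 mm countersunk mouth; below, the hole either takes the 14 mm pin (1.5 mm to spare all round) or is too tight: the pin stops within 4 mm of the top face
- block_green_2: loose white block with green bands at both ends, 48 (x) x 36 (y) x 30 mm (z), about 70 g; one of two look-alikes, at most one of them is there. Origin: centre of its underside; an upright hole runs through its middle along z. All have the same 21 mm countersunk mouth; below, the hole either takes the 14 mm pin (1.5 mm to spare all round) or is too tight: the pin stops within 4 mm of the top face
- block_blue_1: loose white block with blue bands at both ends, 48 (x) x 36 (y) x 30 mm (z), about 70 g; one of two look-alikes, at most one of them is there. Origin: centre of its underside; an upright hole runs through its middle along z. All have the same 21 mm countersunk mouth; below, the hole either takes the 14 mm pin (1.5 mm to spare all round) or is too tight: the pin stops within 4 mm of the top face
- block_blue_2: loose white block with blue bands at both ends, 48 (x) x 36 (y) x 30 mm (z), about 70 g; one of two look-alikes, at most one of them is there. Origin: centre of its underside; an upright hole runs through its middle along z. All have the same 21 mm countersunk mouth; below, the hole either takes the 14 mm pin (1.5 mm to spare all round) or is too tight: the pin stops within 4 mm of the top face
- glue_bottle: white bottle, 48 mm diameter, 120 mm high, loose; bystander. Origin: centre of its underside
- model_table: white model table, 80 x 120 x 44 mm, loose; bystander. Origin: centre at the feet
- tape_roll: orange tape roll, 90 mm diameter, 25 mm high, loose; bystander. Origin: centre of its underside
There are look-alikes about, which are no part of the job. Of the things like the good_tray, leave any that is orange; of the rest the larger one is meant.

How it is judged (in metres and radians):
On the way, in this order (a step that is already met when the one before it is completed fails the run):
1. the gauge is held in the gripper, out of its clip by 40 mm or more (horizontal distance between gauge and stand above 0.05 m and contact force between the fingers and gauge above 1 N), for 0.2 s.
2. the held gauge is tried in the hole of block_red_1 (let in at least 10 mm if it fits; pressed on the mouth, within 7 mm of its centre, if it does not) (horizontal distance between gauge and block_red_1 below 0.007 m and z of gauge in the frame of block_red_1 below 0.02 m), for 0.15 s.
3. the held gauge is tried in the hole of block_red_2 (let in at least 10 mm if it fits; pressed on the mouth, within 7 mm of its centre, if it does not) (horizontal distance between gauge and block_red_2 below 0.007 m and z of gauge in the frame of block_red_2 between 0.02 and 0.034 m and contact force between gauge and block_red_2 above 0.8 N), for 0.15 s.
4. the held gauge is tried in the hole of block_yellow_1 (let in at least 10 mm if it fits; pressed on the mouth, within 7 mm of its centre, if it does not) (horizontal distance between gauge and block_yellow_1 below 0.007 m and z of gauge in the frame of block_yellow_1 between 0.02 and 0.034 m and contact force between gauge and block_yellow_1 above 0.8 N), for 0.15 s.
5. the held gauge is tried in the hole of block_yellow_2 (let in at least 10 mm if it fits; pressed on the mouth, within 7 mm of its centre, if it does not) (horizontal distance between gauge and block_yellow_2 below 0.007 m and z of gauge in the frame of block_yellow_2 below 0.02 m), for 0.15 s.
6. the held gauge is tried in the hole of block_green_1 (let in at least 10 mm if it fits; pressed on the mouth, within 7 mm of its centre, if it does not) (horizontal distance between gauge and block_green_1 below 0.007 m and z of gauge in the frame of block_green_1 between 0.02 and 0.034 m and contact force between gauge and block_green_1 above 0.8 N), for 0.15 s.
7. the held gauge is tried in the hole of block_green_2 (let in at least 10 mm if it fits; pressed on the mouth, within 7 mm of its centre, if it does not) (horizontal distance between gauge and block_green_2 below 0.007 m and z of gauge in the frame of block_green_2 below 0.02 m), for 0.15 s.
8. the held gauge is tried in the hole of block_blue_1 (let in at least 10 mm if it fits; pressed on the mouth, within 7 mm of its centre, if it does not) (horizontal distance between gauge and block_blue_1 below 0.007 m and z of gauge in the frame of block_blue_1 below 0.02 m), for 0.15 s.
9. the held gauge is tried in the hole of block_blue_2 (let in at least 10 mm if it fits; pressed on the mouth, within 7 mm of its centre, if it does not) (horizontal distance between gauge and block_blue_2 below 0.007 m and z of gauge in the frame of block_blue_2 between 0.02 and 0.034 m and contact force between gauge and block_blue_2 above 0.8 N), for 0.15 s.
10. gauge in the pot, every block in its tray, keeper still open (x of block_red_1 in the frame of good_tray between -0.09 and 0.09 m and y of block_red_1 in the frame of good_tray between -0.055 and 0.055 m and z of block_red_1 in the frame of good_tray between -0.01 and 0.012 m and angle between each of block_red_1, block_yellow_2, block_green_2, block_blue_1's own z axis and vertical below 0.25 rad and x of block_red_2 in the frame of rework_tray between -0.09 and 0.09 m and y of block_red_2 in the frame of rework_tray between -0.055 and 0.055 m and z of block_red_2 in the frame of rework_tray between -0.01 and 0.044 m and x of block_yellow_1 in the frame of rework_tray between -0.09 and 0.09 m and y of block_yellow_1 in the frame of rework_tray between -0.055 and 0.055 m and z of block_yellow_1 in the frame of rework_tray between -0.01 and 0.044 m and x of block_yellow_2 in the frame of good_tray between -0.09 and 0.09 m and y of block_yellow_2 in the frame of good_tray between -0.055 and 0.055 m and z of block_yellow_2 in the frame of good_tray between -0.01 and 0.012 m and x of block_green_1 in the frame of rework_tray between -0.09 and 0.09 m and y of block_green_1 in the frame of rework_tray between -0.055 and 0.055 m and z of block_green_1 in the frame of rework_tray between -0.01 and 0.044 m and x of block_green_2 in the frame of good_tray between -0.09 and 0.09 m and y of block_green_2 in the frame of good_tray between -0.055 and 0.055 m and z of block_green_2 in the frame of good_tray between -0.01 and 0.012 m and x of block_blue_1 in the frame of good_tray between -0.09 and 0.09 m and y of block_blue_1 in the frame of good_tray between -0.055 and 0.055 m and z of block_blue_1 in the frame of good_tray between -0.01 and 0.012 m and x of block_blue_2 in the frame of rework_tray between -0.09 and 0.09 m and y of block_blue_2 in the frame of rework_tray between -0.055 and 0.055 m and z of block_blue_2 in the frame of rework_tray between -0.01 and 0.044 m and horizontal distance between gauge and pot below 0.022 m and z of gauge in the frame of pot below 0.025 m and value of joint keeper above 0.3 rad), for 0.2 s.
At the end, for the whole second after the job is handed in: Gauge pin-down in the pot (tip within 22 mm of its floor's middle, under 20 mm above it); blocks that take the pin flat on the green tray's floor (to 8 mm), the others inside the red tray; all at rest; keeper past its detent (below 0.015 rad) (x of block_red_1 in the frame of good_tray between -0.09 and 0.09 m and y of block_red_1 in the frame of good_tray between -0.055 and 0.055 m and z of block_red_1 in the frame of good_tray between -0.01 and 0.012 m and angle between each of block_red_1, block_yellow_2, block_green_2, block_blue_1's own z axis and vertical below 0.25 rad and x of block_red_2 in the frame of rework_tray between -0.09 and 0.09 m and y of block_red_2 in the frame of rework_tray between -0.055 and 0.055 m and z of block_red_2 in the frame of rework_tray between -0.01 and 0.044 m and x of block_yellow_1 in the frame of rework_tray between -0.09 and 0.09 m and y of block_yellow_1 in the frame of rework_tray between -0.055 and 0.055 m and z of block_yellow_1 in the frame of rework_tray between -0.01 and 0.044 m and x of block_yellow_2 in the frame of good_tray between -0.09 and 0.09 m and y of block_yellow_2 in the frame of good_tray between -0.055 and 0.055 m and z of block_yellow_2 in the frame of good_tray between -0.01 and 0.012 m and x of block_green_1 in the frame of rework_tray between -0.09 and 0.09 m and y of block_green_1 in the frame of rework_tray between -0.055 and 0.055 m and z of block_green_1 in the frame of rework_tray between -0.01 and 0.044 m and x of block_green_2 in the frame of good_tray between -0.09 and 0.09 m and y of block_green_2 in the frame of good_tray between -0.055 and 0.055 m and z of block_green_2 in the frame of good_tray between -0.01 and 0.012 m and x of block_blue_1 in the frame of good_tray between -0.09 and 0.09 m and y of block_blue_1 in the frame of good_tray between -0.055 and 0.055 m and z of block_blue_1 in the frame of good_tray between -0.01 and 0.012 m and x of block_blue_2 in the frame of rework_tray between -0.09 and 0.09 m and y of block_blue_2 in the frame of rework_tray between -0.055 and 0.055 m and z of block_blue_2 in the frame of rework_tray between -0.01 and 0.044 m and horizontal distance between gauge and pot below 0.022 m and z of gauge in the frame of pot below 0.025 m and linear speed of each of block_red_1, block_red_2, block_yellow_1, block_yellow_2, block_green_1, block_green_2, block_blue_1, block_blue_2 below 0.02 m/s and value of joint keeper below 0.015 rad); the robot touches nothing.
It fails at once if the glue bottle is shifted by more than 30 mm (distance of glue_bottle from where it was at the start of the episode above 0.03 m).
It fails at once if the model table is shifted by more than 30 mm (distance of model_table from where it was at the start of the episode above 0.03 m).
It fails at once if the tape roll is shifted by more than 30 mm (distance of tape_roll from where it was at the start of the episode above 0.03 m).
Of block_red_1, block_red_2 only 1 to 1 are there at a start; the rules pass over those that are not, and their reading is None.
Of block_yellow_1, block_yellow_2 only 1 to 1 are there at a start; the rules pass over those that are not, and their reading is None.
Of block_green_1, block_green_2 only 1 to 1 are there at a start; the rules pass over those that are not, and their reading is None.
Of block_blue_1, block_blue_2, offcut only 1 to 1 are there at a start; the rules pass over those that are not, and their reading is None.
At some moment in a run one of block_red_1, block_red_2, block_yellow_1, block_yellow_2, block_green_1, block_green_2, block_blue_1, block_blue_2 may be knocked a few centimetres aside while the robot is not near it.
It also fails if it takes over 210 s, if anything falls off the work surface, if the arm or the gripper's body presses on something with over 40 N, if the wrist force passes 120 N, or if a joint passes its speed limit or range.

ROBOT

A 6-joint arm with a two-finger parallel gripper is mounted at the origin on the work surface. World frame = base frame: x ahead of the robot, y to its left, z up, the work surface at z = 0. Lengths are in m, angles in degrees, forces in N, time in s.
With the tool pointing down it reaches from about 0.3 to 0.75 m from the base axis. Payload 8.5 kg.
Tool frame: the origin (TCP) lies at the very end of the fingers, on their centre line; the grasp point (between the pads) lies 19 mm behind it (env.hold_point_z is the distance from the TCP to the grasp point, in m); z points along the fingers, y is the line along which they close (so a half turn about z gives the same grasp; the last joint's range is limited). The gripper opens to 85 mm and grips with 20 to 120 N. Pads are 22 mm wide; open, the fingers measure 114 mm over their backs; the gripper's body (76 mm by 85 mm) begins 54 mm behind the grasp point. The pads swing forward as they close: fully open they stand 13 mm farther back than shut.
Start: joints at [54.242, 21.807, 74.336, -0, 83.858, -12.336], TCP at [0.219, 0.505, 0.206] pointing down, gripper open.
Joint ranges: [-178.18, 178.18], [-50.72, 133.34], [12.68, 142.11], [-81.47, 261.47], [9.98, 163.14], [-165.26, 165.26]. Speed limits (degrees/s): [136.94, 136.94, 180, 180, 180, 180].

INTERFACE

Orientations are given as a 3x3 rotation matrix whose columns are the frame's x, y, z axes.
In Python, from rig import env, optics gives the robot as it stands.
- The arm moves only by the shell command python3 -m jog 'ROWS' [OPENING] [FORCE]. ROWS is JSON, a list of rows, each an object with "linear": the shift along the tool's x, y, z in units of 40 mm (1.0 is 40 mm), a list of three; "roll": the turn about the tool's z in units of 5 degrees (1.0 is 5 degrees). A call has 1 to 12 rows; each row shifts and turns the commanded pose from where the row before left it, along the tool's axes as they then stand; what a row does not reach is not made up. A row lasts 1/12 s, in which the tool goes at most 41.7 mm and 7.16 degrees, less where a joint would pass 70% of its speed; a pose out of reach is approached as far as the arm can. A call is refused whole if a number of a shift passes 1 or a number of a turn 1, either way. A call with a gripper value outside its range is refused whole. OPENING is the opening, from -1 (shut) to 1 (fully open), set as the call begins (- or left out, the last holds). The fingers move at their own pace and stop on an object; FORCE is the grip in N (left out, the last holds). Time passes only in rows, so rows that do not move let the fingers close. It gives the time, the measured TCP pose, the force, the opening and the grip force at its end, in the units of the state.
- env.observe(): the state, without advancing time (a new reading comes with each control period).
- optics.get_image(name): name is "side" or "top"; returns the picture (400x640x3 uint8, red, green, blue); there is no depth.
- optics.calibration(name): a dict with "fov_y" (degrees; the focal length in pixels is half the picture's height over the tangent of half this angle, whatever the lens; pixels are square), "cx", "cy" (the principal point, pixels), "D" ([k1, k2, p1, p2, k3] as OpenCV has them; the pictures are not rectified), "T" (4x4, takes a point from camera to world coordinates). Camera axes: x right, y down, z forward; pixel columns grow to the right and rows downward; lengths in m; the calibration is good to about 2 mm. A picture is of the moment at which its call begins. calibration takes no time and is no camera call.
- env.close_job(): hands the job in; it is judged then, once.
The state is a dict: "time_s": time; "q": joint angles; "qvel": joint speeds; "joint_efforts": joint torques, N m; "position": TCP position; "tool_rot": TCP orientation; "ft_force": force on the tool from outside, world axes, zero at the start; "wrist_torque": the same for the moment, N m; "grip_width": finger opening in m; "gripper_force": force on a finger pad.
Only numpy, scipy, OpenCV 4.12 (cv2) and the standard library are available. Lean on these libraries where they do the work, as an engineer would, in place of code of your own. Each camera call takes 0.05 s, during which the arm holds its last target. There are 200 camera calls.

## Working session

There is one attempt and no reset: what is moved stays moved. The work goes in short steps, Python scripts to look and compute and a shell command to move; the robot and the scene stay as the last step left them, time stands still between calls to the robot, and variables do not carry over. Pictures are saved under pics/ and viewed, at most 14 in all, crops included, and the job is handed in when it is done.

```bash
ls; mkdir -p pics
python3 - <<'E'
from rig import env, optics
import cv2, json
for n in ("side","top"):
    im=optics.get_image(n); cv2.imwrite(f"pics/{n}0.png",im[:,:,::-1])
    c=optics.calibration(n); print(n,{k:(v.tolist() if hasattr(v,'tolist') else v) for k,v in c.items()})
print(env.observe(), env.hold_point_z)
E
```

```text
pics
side {'fov_y': 55.001622002476715, 'cx': 325.33562489636375, 'cy': 200.22047302379235, 'D': [-0.03793954886563491, 0.0, 0.0, 0.0, 0.0], 'T': [[0.8291273130327067, -0.4118931429798661, 0.3780104992580653, 0.14225394115428935], [-0.5589368690263521, -0.5965530434268073, 0.5759462152156505, -0.7270125972785346], [-0.011724982992846942, -0.6888167427875004, -0.7248406856885424, 0.8280301061381837], [0.0, 0.0, 0.0, 1.0]]}
top {'fov_y': 56.53745209594163, 'cx': 319.1262981449344, 'cy': 206.32532934467795, 'D': [-0.05836696129698671, 0.0, 0.0, 0.0, 0.0], 'T': [[-0.01716552603655979, -0.9883739819911777, 0.15107023677346704, 0.3512955177587132], [-0.9997035579838122, 0.014356667215782394, -0.019664238123106526, -0.130490511625496], [0.0172667562209914, -0.1513630001993832, -0.9883274261600992, 1.3382456194840506], [0.0, 0.0, 0.0, 1.0]]}
{'time_s': 0.1, 'q': array([ 5.42422576e+01,  2.18375962e+01,  7.43777487e+01,  8.39210332e-04,
        8.38578626e+01, -1.23348911e+01]), 'qvel': array([ 0.07362687, -0.04717355, -0.0788594 ,  0.08806441, -0.02755811,
       -0.02256322]), 'joint_efforts': array([ 4.15426548e-03, -4.49218225e+01, -2.31657869e+01, -1.93381611e-04,
        3.67193716e-03,  7.90194849e-05]), 'position': array([0.21845492, 0.50444853, 0.20508484]), 'tool_rot': array([[-9.17595423e-01,  3.97514862e-01, -7.58459942e-04],
       [ 3.97515482e-01,  9.17594891e-01, -1.02834598e-03],
       [ 2.87176158e-04, -1.24510513e-03, -9.99999184e-01]]), 'ft_force': array([-0.28977975, -0.02783539,  0.95198508]), 'wrist_torque': array([ 0.01675808, -0.021139  ,  0.01338277]), 'gripper_force': 0.0, 'grip_width': 0.08574075896561441} 0.0187
```

View pics/side0.png

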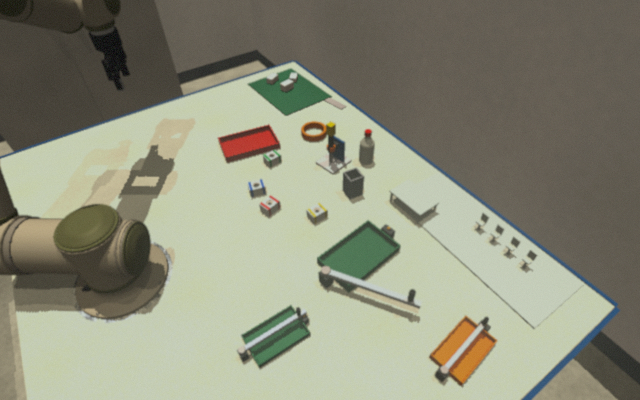

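View pics/top0.png

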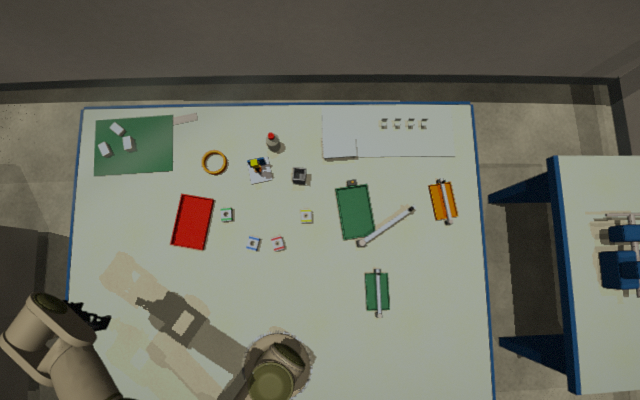

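The side view shows the blocks at green (272,157), blue (257,187), red (270,205) and yellow (317,213). The stand is at (335,155), the pot at (353,182), the green tray at (358,255) and the knob at (412,296). The top view shows the same layout, plus plain white decoys on a mat at the upper left. Next I'll look at enlarged crops.

Run:
```python
import cv2, numpy as np
t=cv2.imread("pics/top0.png"); s=cv2.imread("pics/side0.png")
cv2.imwrite("pics/c1.png",cv2.resize(t[140:260,160:320],None,fx=5,fy=5,interpolation=cv2.INTER_CUBIC))
cv2.imwrite("pics/c2.png",cv2.resize(s[110:230,215:375],None,fx=5,fy=5,interpolation=cv2.INTER_CUBIC))
```

```text
(no output)
```

View pics/c1.png

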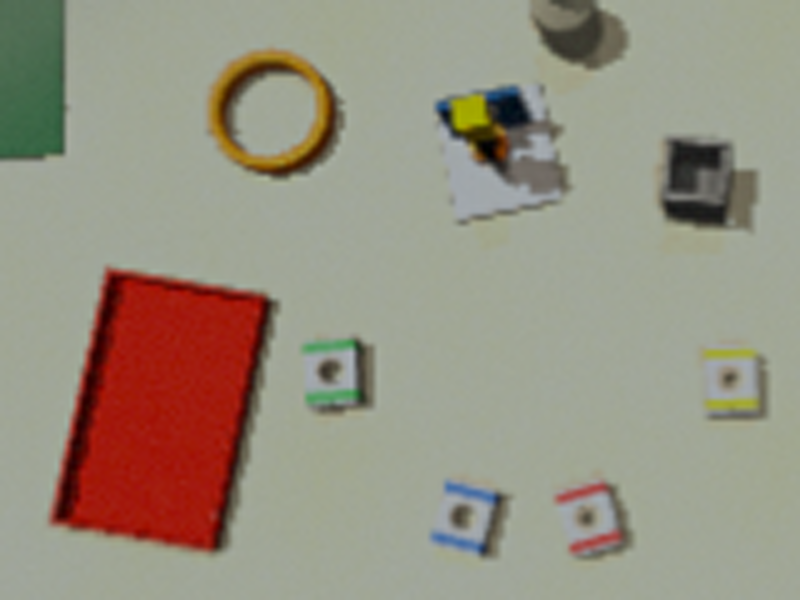

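View pics/c2.png

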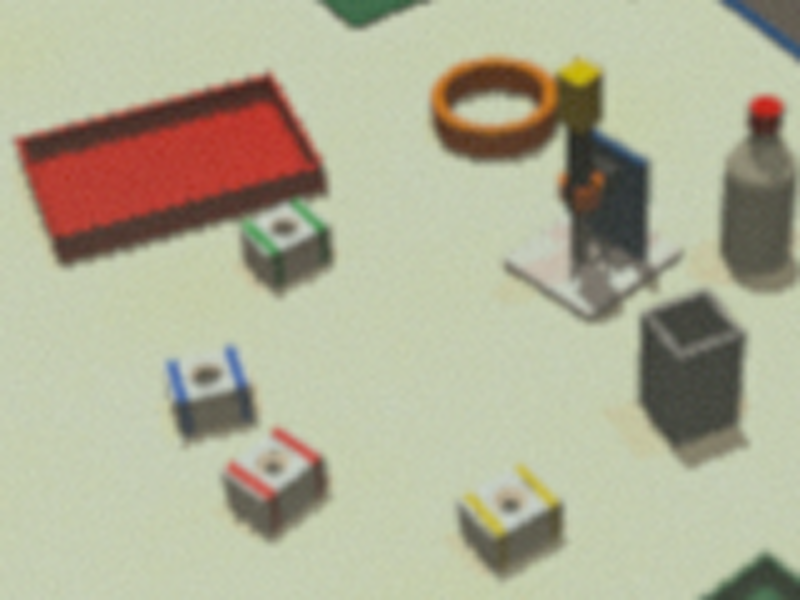

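Red, yellow, green and blue all show clearly. Hole centres in the top crop are red (587,517), blue (462,517), green (330,372) and yellow (729,378), and the gauge head top is at (470,116).

```bash
cat > h.py <<'E'
import numpy as np, cv2, json
from rig import env, optics
CAL={n:optics.calibration(n) for n in ("side","top")}
def ray(n,uv):
    c=CAL[n]; f=200/np.tan(np.radians(c["fov_y"]/2)); T=np.array(c["T"])
    K=np.array([[f,0,c["cx"]],[0,f,c["cy"]],[0,0,1]])
    p=cv2.undistortPoints(np.array([[uv]],float),K,np.array(c["D"]))[0,0]
    d=T[:3,:3]@[*p,1]; return T[:3,3],d/np.linalg.norm(d)
def plane(n,uv,z):
    o,d=ray(n,uv); return o+d*(z-o[2])/d[2]
def proj(n,P):
    c=CAL[n]; f=200/np.tan(np.radians(c["fov_y"]/2)); T=np.linalg.inv(np.array(c["T"]))
    K=np.array([[f,0,c["cx"]],[0,f,c["cy"]],[0,0,1]])
    return cv2.projectPoints(np.array([P],float),cv2.Rodrigues(T[:3,:3])[0],T[:3,3],K,np.array(c["D"]))[0][0,0]
def tri(t,s):
    A=np.zeros((3,3));b=np.zeros(3);R=[ray("top",t),ray("side",s)]
    for o,d in R:
        M=np.eye(3)-np.outer(d,d);A+=M;b+=M@o
    p=np.linalg.solve(A,b); gap=[np.linalg.norm((np.eye(3)-np.outer(d,d))@(p-o)) for o,d in R]
    return p,1000*sum(gap)
def c(x0,y0,k,u,v): return (x0+(u+.5)/k-.5, y0+(v+.5)/k-.5)
HSV={"red":[(0,120,90),(8,255,255)],"yellow":[(24,110,90),(35,255,255)],"green":[(50,90,60),(85,255,255)],"blue":[(105,100,60),(125,255,255)]}
def bands(n,col,uv,r=14,img=None):
    im=optics.get_image(n) if img is None else img
    m=cv2.inRange(cv2.cvtColor(im,cv2.COLOR_RGB2HSV),*map(np.array,HSV[col]))
    u,v=map(int,uv); w=np.zeros_like(m); w[v-r:v+r,u-r:u+r]=m[v-r:v+r,u-r:u+r]
    return w
def tool(p,R=None):
    "shift world vector -> tool axes in units of 40mm"
    s=env.observe(); return np.round(s["tool_rot"].T@(np.array(p)-s["position"])/.04,2)
E
python3 - <<'E'
from h import *
np.set_printoptions(precision=4,suppress=True)
T=lambda u,v:c(160,140,5,u,v); S=lambda u,v:c(215,110,5,u,v)
for n,t,s,z in [("red",(587,517),(273,465),.03),("blue",(462,517),(207,375),.03),("green",(330,372),(286,227),.03),("yellow",(729,378),(510,503),.03),("head",(470,116),(579,73),.158),("pot",(698,167),(694,324),.075),
 ("rt1",(108,268),(268,73),.024),("rt2",(270,296),(327,190),.024),("rt3",(215,550),(65,263),.024),("rt4",(52,522),(17,140),.024)]:
    print(n,*tri(T(*t),S(*s)),plane("top",T(*t),z)[:2],plane("side",S(*s),z)[:2])
im=cv2.cvtColor(cv2.imread("pics/top0.png"),cv2.COLOR_BGR2RGB)
for n,t in [("red",(587,517)),("blue",(462,517)),("green",(330,372)),("yellow",(729,378))]:
    m=bands("top",n,T(*t),img=im); k,l,st,ce=cv2.connectedComponentsWithStats(m)
    P=[(int(st[i,4]),plane("top",ce[i],.03)[:2]) for i in range(1,k)]
    P.sort(key=lambda q:-q[0]); print(n,P)
    if len(P)>1: d=P[0][1]-P[1][1]; print((P[0][1]+P[1][1])/2,np.linalg.norm(d),np.degrees(np.arctan2(d[1],d[0])))
s=cv2.imread("pics/side0.png"); t=cv2.imread("pics/top0.png")
cv2.imwrite("pics/c3.png",np.hstack([cv2.resize(t[170:255,325:425],None,fx=4,fy=4,interpolation=cv2.INTER_CUBIC),cv2.resize(s[217:302,315:425],None,fx=4,fy=4,interpolation=cv2.INTER_CUBIC)][:2])[:,:800] if 1 else 0)
E
```

```text
red [ 0.4231 -0.0061  0.026 ] 1.1662589407674726 [ 0.4234 -0.0067] [ 0.4211 -0.0095]
blue [0.4248 0.0814 0.0271] 0.2216831027131094 [0.4247 0.0809] [0.4236 0.0786]
green [0.5293 0.1759 0.0277] 0.9509635663143441 [0.5286 0.1756] [0.5287 0.1732]
yellow [ 0.5202 -0.1069  0.0244] 1.5664428758618292 [ 0.5202 -0.1073] [ 0.5168 -0.111 ]
head [0.6797 0.058  0.1555] 0.6883309094837854 [0.6787 0.0577] [0.678  0.0549]
pot [ 0.6623 -0.0875  0.0723] 2.6404416366738177 [ 0.6628 -0.0882] [ 0.6591 -0.0895]
rt1 [0.6057 0.3404 0.0225] 3.790029655406283 [0.6072 0.3393] [0.603 0.339]
rt2 [ 0.5884  0.2291 -0.0033] 2.951965428067109 [0.585  0.2213] [0.5724 0.1982]
rt3 [ 0.4059  0.264  -0.0045] 1.132820758480473 [0.4042 0.2558] [0.3974 0.2299]
rt4 [0.4249 0.3738 0.0208] 1.0245777475798383 [0.4252 0.3724] [0.4233 0.3696]
red [(11, array([ 0.4062, -0.0124])), (9, array([ 0.441 , -0.0032]))]
[ 0.4236 -0.0078] 0.03597585456581319 -165.21140018079876
blue [(14, array([0.4073, 0.0825])), (13, array([0.4421, 0.074 ]))]
[0.4247 0.0783] 0.035863116081238516 166.29905086022285
green [(16, array([0.5118, 0.1705])), (15, array([0.5474, 0.1722]))]
[0.5296 0.1713] 0.0356676474824084 -177.31891132179825
yellow [(20, array([ 0.5014, -0.1092])), (14, array([ 0.5378, -0.1059]))]
[ 0.5196 -0.1075] 0.03651946316003602 -174.7049591217049
```

View pics/c3.png

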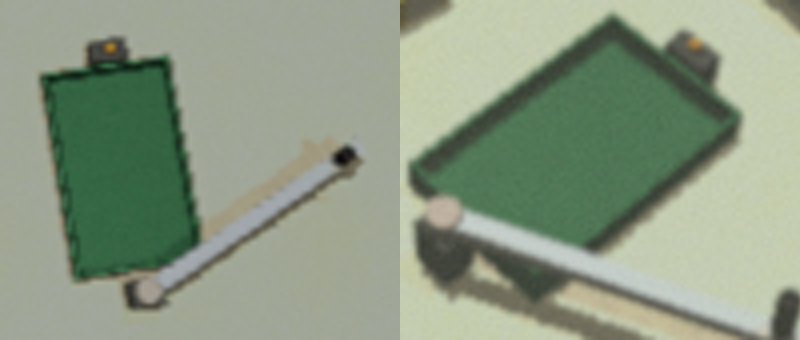

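The green tray is in the left crop with corners (42,75), (168,58) and (75,280), the pivot cap at (150,291) and the knob at (346,155). I'll start moving towards the gauge.

```bash
R='{"linear":[-0.46,-0.65,0],"roll":0}'; 
python3 -m jog '[{"linear":[0,0,0],"roll":-0.97},{"linear":[0,0,0],"roll":-0.97},{"linear":[0,0,0],"roll":-0.97},{"linear":[0,0,0],"roll":-0.97},{"linear":[0,0,0],"roll":-0.97},{"linear":[0,0,0],"roll":-0.97},{"linear":[0,0,0],"roll":-0.97},{"linear":[0,0,0],"roll":0}]' 1 60
python3 - <<'E'
from h import *
np.set_printoptions(precision=4,suppress=True)
T=lambda u,v:c(325,170,4,u,v);S=lambda u,v:c(315,217,4,u-400,v)
P=[plane("top",T(*q),.024)[:2] for q in [(42,75),(168,58),(200,240),(75,280)]]
print("gt",P,plane("side",S(613,17),.024),plane("side",S(740,117),.024),plane("side",S(412,163),.024))
print("pivot",plane("top",T(150,291),.06),plane("side",S(443,212),.06), tri(T(150,291),S(443,212)))
print("knob",plane("top",T(346,155),.09),plane("side",S(788,292),.09))
print("ball",plane("top",T(110,47),.031),plane("side",S(693,42),.031))
print("bottle cap",plane("top",(271,135),.12),plane("side",c(215,110,5,765,105),.12))
print(tool([.679,.0565,.205]),env.observe()["position"])
E
```

```text
time_s: 0.77
position: [0.2185, 0.5045, 0.2053]
tool_rot: [[-0.983, -0.186, -0.001], [-0.186, 0.983, -0.001], [0.001, -0.001, -1.0]]
ft_force: [0.2, 0.4, 0.1]
grip_width: 0.0855
gripper_force: 0.0
gt [array([ 0.6168, -0.2155]), array([ 0.631, -0.33 ]), array([ 0.4655, -0.3526]), array([ 0.4319, -0.2403])] [ 0.6139 -0.2193  0.024 ] [ 0.6288 -0.3329  0.024 ] [ 0.4339 -0.2426  0.024 ]
pivot [ 0.4192 -0.3016  0.06  ] [ 0.4168 -0.3039  0.06  ] (array([ 0.4188, -0.3019,  0.056 ]), np.float64(1.281158173055565))
knob [ 0.5304 -0.4699  0.09  ] [ 0.5316 -0.4691  0.09  ]
ball [ 0.6403 -0.2769  0.031 ] [ 0.6403 -0.2714  0.031 ]
bottle cap [0.7865 0.0055 0.12  ] [0.7832 0.0064 0.12  ]
[ -9.23 -13.14   0.01] [0.2185 0.5045 0.2053]
```

```bash
python3 -m jog '[{"linear":[-0.5,-0.7,0],"roll":0},{"linear":[-0.5,-0.7,0],"roll":0},{"linear":[-0.5,-0.7,0],"roll":0},{"linear":[-0.5,-0.7,0],"roll":0},{"linear":[-0.5,-0.7,0],"roll":0},{"linear":[-0.5,-0.7,0],"roll":0},{"linear":[-0.5,-0.7,0],"roll":0},{"linear":[-0.5,-0.7,0],"roll":0},{"linear":[-0.5,-0.7,0],"roll":0},{"linear":[-0.5,-0.7,0],"roll":0}]' | grep -E "pos|time"
python3 -m jog '[{"linear":[-0.5,-0.7,0],"roll":0},{"linear":[-0.5,-0.7,0],"roll":0},{"linear":[-0.5,-0.7,0],"roll":0},{"linear":[-0.5,-0.7,0],"roll":0},{"linear":[-0.5,-0.7,0],"roll":0},{"linear":[-0.5,-0.7,0],"roll":0},{"linear":[-0.5,-0.7,0],"roll":0},{"linear":[-0.5,-0.7,0],"roll":0},{"linear":[0,0,0],"roll":0},{"linear":[0,0,0],"roll":0},{"linear":[0,0,0],"roll":0}]'
python3 -c "
from h import *
print(tool([.679,.0565,.120]),env.observe()['q'])"
```

```text
time_s: 1.6
position: [0.4673, 0.2645, 0.2055]
time_s: 2.52
position: [0.6643, 0.0752, 0.2052]
tool_rot: [[-0.983, -0.181, -0.001], [-0.181, 0.983, 0.0], [0.001, 0.0, -1.0]]
ft_force: [0.1, -0.9, -0.1]
grip_width: 0.0855
gripper_force: 0.0
[-0.28 -0.53  2.13] [-3.66674527e+00  3.43243401e+01  5.27971749e+01  1.37463993e-02
  9.29394377e+01 -1.04105475e+02]
```

```bash
python3 -m jog '[{"linear":[-0.28,-0.53,0],"roll":0},{"linear":[0,0,0],"roll":0},{"linear":[0,0,0.7],"roll":0},{"linear":[0,0,0.7],"roll":0},{"linear":[0,0,0.5],"roll":0},{"linear":[0,0,0.23],"roll":0},{"linear":[0,0,0],"roll":0},{"linear":[0,0,0],"roll":0}]'
python3 -m jog '[{"linear":[0,0,0],"roll":0},{"linear":[0,0,0],"roll":0},{"linear":[0,0,0],"roll":0},{"linear":[0,0,0],"roll":0},{"linear":[0,0,0],"roll":0},{"linear":[0,0,0],"roll":0},{"linear":[0,0,0],"roll":0},{"linear":[0,0,0],"roll":0},{"linear":[0,0,0],"roll":0},{"linear":[0,0,0],"roll":0}]' -1 60
python3 - <<'E'
from h import *
s=optics.get_image("side"); t=optics.get_image("top")
cv2.imwrite("pics/g1.png",np.hstack([cv2.resize(q,None,fx=5,fy=5,interpolation=cv2.INTER_CUBIC) for q in (t[135:215,220:300],s[90:170,295:375])])[:,:,::-1])
E
```

```text
time_s: 3.18
position: [0.6796, 0.0568, 0.1215]
tool_rot: [[-0.983, -0.183, 0.001], [-0.183, 0.983, -0.0], [-0.001, -0.0, -1.0]]
ft_force: [-0.2, -0.5, 0.4]
grip_width: 0.0853
gripper_force: 0.0
time_s: 4.02
position: [0.6797, 0.0563, 0.121]
tool_rot: [[-0.983, -0.183, 0.001], [-0.183, 0.983, 0.0], [-0.001, 0.0, -1.0]]
ft_force: [-0.6, 0.9, 5.8]
grip_width: 0.0202
gripper_force: 59.2
```

View pics/g1.png

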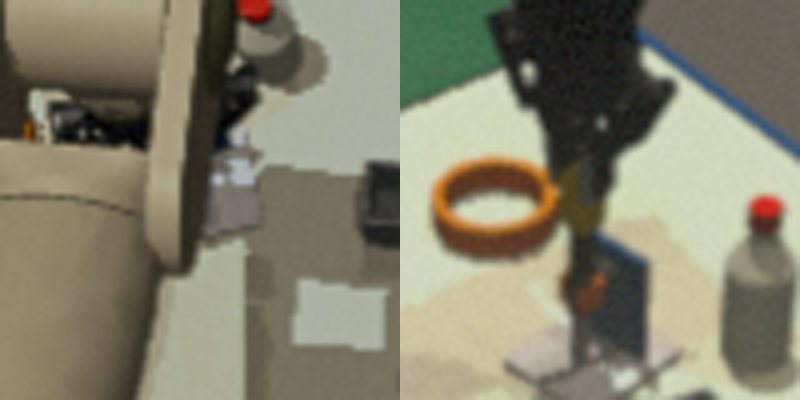

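The side picture shows the fingers round the yellow head, with the gauge still in the clip. Now I'll pull.

```bash
python3 -m jog '[{"linear":[0.15,0,0],"roll":0},{"linear":[0.15,0,0],"roll":0},{"linear":[0.15,0,0],"roll":0},{"linear":[0.15,0,0],"roll":0},{"linear":[0.15,0,0],"roll":0},{"linear":[0.15,0,0],"roll":0},{"linear":[0.15,0,0],"roll":0},{"linear":[0.15,0,0],"roll":0},{"linear":[0.15,0,0],"roll":0},{"linear":[0.15,0,0],"roll":0},{"linear":[0.15,0,0],"roll":0},{"linear":[0,0,0],"roll":0}]' -1 90
python3 -m jog '[{"linear":[0,0,-0.5],"roll":0},{"linear":[0,0,-0.5],"roll":0},{"linear":[0,0,-0.5],"roll":0},{"linear":[0,0,-0.3],"roll":0},{"linear":[0,0,0],"roll":0},{"linear":[0,0,0],"roll":0}]'
python3 - <<'E'
from h import *
print(tool([.4225,-.0075,.19]))
s=optics.get_image("side"); t=optics.get_image("top")
cv2.imwrite("pics/g2.png",np.hstack([cv2.resize(q,None,fx=4,fy=4,interpolation=cv2.INTER_CUBIC) for q in (t[135:235,200:300],s[80:180,285:385])])[:,:,::-1])
E
```

```text
time_s: 5.12
position: [0.6135, 0.0439, 0.1205]
tool_rot: [[-0.983, -0.183, -0.001], [-0.183, 0.983, -0.0], [0.001, 0.0, -1.0]]
ft_force: [0.0, 0.1, -0.8]
grip_width: 0.019
gripper_force: 88.2
time_s: 5.62
position: [0.6147, 0.0441, 0.1924]
tool_rot: [[-0.983, -0.183, 0.001], [-0.183, 0.983, -0.0], [-0.001, -0.0, -1.0]]
ft_force: [0.1, -0.8, -1.8]
grip_width: 0.0191
gripper_force: 88.4
[ 4.96 -0.39  0.06]
```

View pics/g2.png

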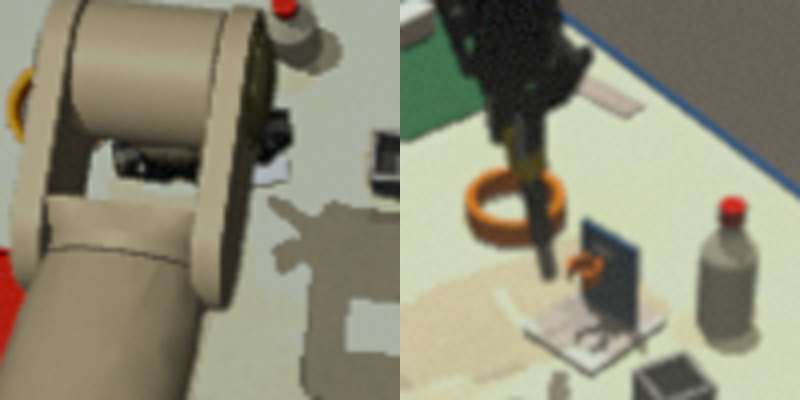

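The side picture shows the gauge out of the clip but leaning, with the tip at (548,275) and the head at (515,130). I'll measure the lean, using the fact that it can only swing in the tool's x-z plane.

```bash
cat >> h.py <<'E'
def inplane(uv,n="side"):
    "pixel -> tool (x,z) mm from TCP, on the plane through TCP normal to tool y"
    s=env.observe();o,d=ray(n,uv);R=s["tool_rot"];y=R[:,1]
    p=o+d*((s["position"]-o)@y)/(d@y); return p,1000*(R.T@(p-s["position"]))
E
python3 - <<'E'
from h import *
for q in [(548,279),(540,230),(515,130),(526,170)]:
    print(q,*inplane(c(285,80,4,q[0]-400,q[1])))
print("pot",proj("side",[.661,-.0885,.075]))
# pot near face rim corners in original
for t in [(642,318),(683,357),(745,328),(707,291)]: print(plane("side",c(215,110,5,*t),.075))
print(tool([.625,-.0885,.16]))
E
```

```text
(548, 279) [0.64130175 0.04922256 0.08335626] [-2.78510669e+01  1.54352926e-13  1.07672025e+02]
(540, 230) [0.63445378 0.04791736 0.13363836] [-2.07743661e+01  4.91440979e-14  5.74046585e+01]
(515, 130) [0.61386586 0.04402883 0.23036841] [ 3.80478546e-01  1.98145971e-15 -3.92812223e+01]
(526, 170) [0.62269033 0.04569298 0.19284936] [-8.67824334e+00 -6.38885232e-14 -1.78109259e+00]
pot [353.73076858 173.96159582]
[ 0.63742114 -0.0682199   0.075     ]
[ 0.63739239 -0.1079929   0.075     ]
[ 0.68119094 -0.10886848  0.075     ]
[ 0.68253362 -0.0709181   0.075     ]
[ 0.34 -3.31  0.78]
```

The lean is about 12° towards +x, pivoting at the grasp point. I'll square the tool to the world axes and push the pin flush against the pot's near wall to stand it upright again.

```bash
python3 -m jog '[{"linear":[0,0,0],"roll":0.7},{"linear":[0,0,0],"roll":0.7},{"linear":[0,0,0],"roll":0.7},{"linear":[0.56,0,0],"roll":0},{"linear":[0.56,0,0],"roll":0},{"linear":[0,-0.66,0],"roll":0},{"linear":[0,-0.66,0],"roll":0},{"linear":[0,-0.66,0],"roll":0},{"linear":[0,-0.66,0],"roll":0},{"linear":[0,-0.66,0],"roll":0},{"linear":[0,0,0],"roll":0}]' -1 35
python3 -m jog '[{"linear":[0,0,0.46],"roll":0},{"linear":[0,0,0.46],"roll":0},{"linear":[0,0,0.46],"roll":0},{"linear":[0,0,0],"roll":0},{"linear":[0,0,0],"roll":0}]'
python3 - <<'E'
from h import *
print(tool([.605,-.0875,.138]),tool([.632,-.0875,.138]))
s=optics.get_image("side")
cv2.imwrite("pics/g3.png",cv2.resize(s[100:220,275:395],None,fx=4,fy=4,interpolation=cv2.INTER_CUBIC)[:,:,::-1])
E
```

```text
time_s: 6.63
position: [0.5695, -0.092, 0.191]
tool_rot: [[-1.0, 0.004, -0.002], [0.004, 1.0, -0.001], [0.002, -0.001, -1.0]]
ft_force: [0.2, -0.3, -1.6]
grip_width: 0.0192
gripper_force: 88.4
time_s: 7.05
position: [0.5694, -0.0875, 0.1363]
tool_rot: [[-1.0, -0.001, -0.003], [-0.001, 1.0, 0.001], [0.003, 0.001, -1.0]]
ft_force: [-0.4, 0.1, -1.6]
grip_width: 0.0188
gripper_force: 88.4
[-0.89 -0.   -0.05] [-1.56 -0.   -0.05]
```

View pics/g3.png

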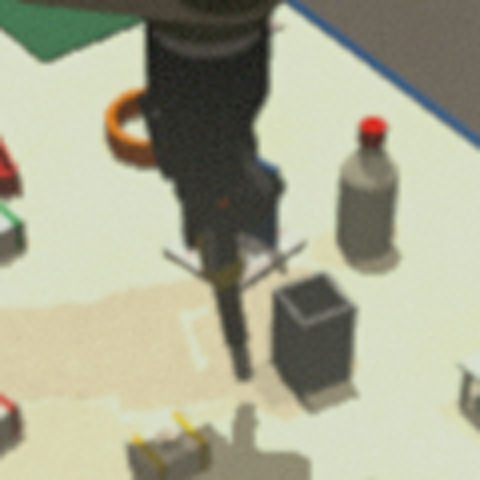

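The tip at (243,378) is just in front of the pot's near face, which runs from (275,290) to (315,400). I'll push slowly.

```bash
python3 -m jog '[{"linear":[-0.4,0,0],"roll":0},{"linear":[-0.4,0,0],"roll":0},{"linear":[-0.1,0,0],"roll":0},{"linear":[-0.1,0,0],"roll":0},{"linear":[0,0,0],"roll":0}]' | grep -E "pos|ft"
python3 -m jog '[{"linear":[-0.07,0,0],"roll":0},{"linear":[-0.07,0,0],"roll":0},{"linear":[-0.07,0,0],"roll":0},{"linear":[-0.07,0,0],"roll":0},{"linear":[0,0,0],"roll":0}]' | grep -E "pos|ft"
python3 -m jog '[{"linear":[-0.07,0,0],"roll":0},{"linear":[-0.07,0,0],"roll":0},{"linear":[-0.07,0,0],"roll":0},{"linear":[0,0,0],"roll":0}]' | grep -E "pos|ft"
python3 -m jog '[{"linear":[-0.07,0,0],"roll":0},{"linear":[0,0,0],"roll":0},{"linear":[0,0,0],"roll":0}]'
python3 -c "
from h import *
print(env.observe()['wrist_torque'])
s=optics.get_image('side')
cv2.imwrite('pics/g4.png',cv2.resize(s[100:220,275:395],None,fx=4,fy=4,interpolation=cv2.INTER_CUBIC)[:,:,::-1])"
```

```text
position: [0.6094, -0.0877, 0.1376]
ft_force: [-5.4, -0.2, 1.2]
position: [0.6198, -0.0878, 0.1375]
ft_force: [-6.8, 0.7, 2.1]
position: [0.6281, -0.0877, 0.1376]
ft_force: [-7.0, 1.6, 3.1]
time_s: 8.52
position: [0.6306, -0.0876, 0.1377]
tool_rot: [[-1.0, -0.0, -0.003], [-0.0, 1.0, 0.0], [0.003, 0.0, -1.0]]
ft_force: [-8.2, 1.0, 3.4]
grip_width: 0.0189
gripper_force: 92.0
[0.2039138  2.00951957 0.05616531]
```

View pics/g4.png

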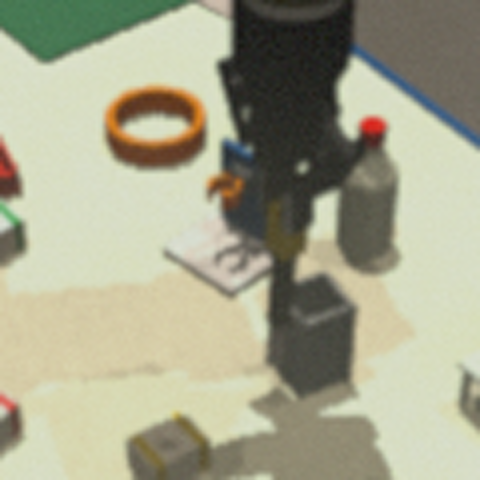

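The gauge is nearly upright, with the tip at about (273,362) and the body at (283,270). I'll measure it.

```bash
python3 -c "
from h import *
for q in [(272,366),(277,320),(283,270),(288,225)]: print(q,inplane(c(275,100,4,*q))[1])
p=env.observe()['position']
for z in (0.03,.06,.1): print(z,[(x-np.array([275,100]))*4 for x in [proj('side',[p[0],p[1],z])]])"
python3 -m jog '[{"linear":[-0.05,0,0],"roll":0},{"linear":[0,0,0],"roll":0}]' | grep -E "pos|ft"
python3 -m jog '[{"linear":[-0.05,0,0],"roll":0},{"linear":[0,0,0],"roll":0}]' | grep -E "pos|ft"
```

```text
(272, 366) [6.73661113e+00 1.41574666e-13 1.12218670e+02]
(277, 320) [3.63482593e+00 1.06334803e-13 6.73660127e+01]
(283, 270) [-4.85131577e-02  1.74840637e-14  2.15752964e+01]
(288, 225) [-2.84996080e+00  2.00036800e-13 -1.76188883e+01]
0.03 [array([278.50133127, 356.30814286])]
0.06 [array([279.52185007, 326.82066141])]
0.1 [array([280.94250973, 285.66895677])]
position: [0.6326, -0.0876, 0.1377]
ft_force: [-7.9, 1.1, 3.6]
position: [0.6346, -0.0876, 0.1376]
ft_force: [-7.6, 0.7, 2.9]
```

```bash
python3 -m jog '[{"linear":[0.7,0,0],"roll":0},{"linear":[0.7,0,0],"roll":0},{"linear":[0,0,0],"roll":0},{"linear":[0,0,0],"roll":0}]' | grep -E "pos|ft"
python3 -c "
from h import *
s=optics.get_image('side');p=env.observe()['position']
b=(s[100:220,275:395])
for z in (0.025,.07,.115,.15):
    u=proj('side',[p[0],p[1],z]); print(z,(u-np.array([275,100])+.5)*6.6)
    r=int(round(u[1])); print(r,int(u[0])-10,s[r,int(u[0])-10:int(u[0])+11].sum(1)//3)
cv2.imwrite('pics/g5.png',cv2.resize(s[130:220,270:360],None,fx=6.6,fy=6.6,interpolation=cv2.INTER_CUBIC)[:,:,::-1])"
```

```text
position: [0.5796, -0.088, 0.1381]
ft_force: [0.9, -1.1, -1.6]
0.025 [371.34614111 645.37955868]
197 320 [194 194 193 193 193 192 193 175 125  96  92 108 151 191 193 196 193 192
 189 184 177]
0.07 [371.1882893  572.23580187]
186 320 [194 195 194 196 199 208 195 140  72  57  58  56  71 124 187 197 195 194
 193 194 194]
0.115 [371.01819564 494.5692681 ]
174 320 [195 197 197 197 198 196 189 147  89  55  57  60  58  84 140 190 198 195
 195 195 196]
0.15 [370.87656073 430.77140605]
165 320 [152 173 196 212 214 191 118  69  71  72  77  76  71  69  70  74 115 164
 185 192 195]
```

View pics/g5.png

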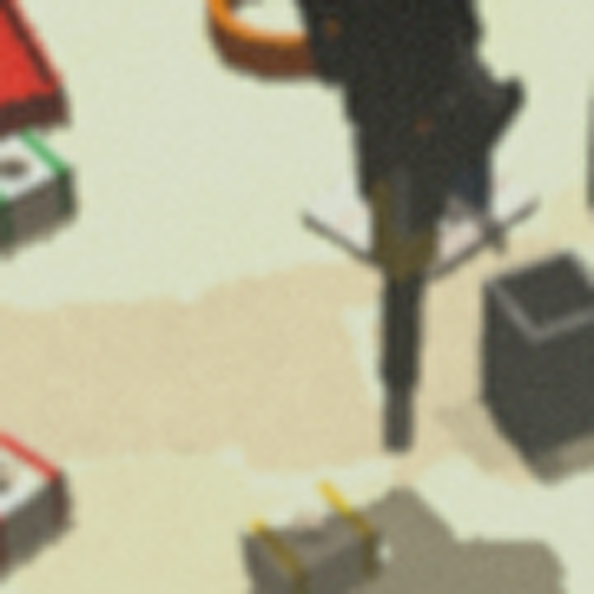

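The pin is now within about 1.5° of upright, with its tip roughly 3 mm towards -x from the TCP. Next is the red block.

```bash
python3 -m jog '[{"linear":[0,0,-0.6],"roll":0},{"linear":[0,0,-0.33],"roll":0},{"linear":[0.64,0.335,0],"roll":0},{"linear":[0.64,0.335,0],"roll":0},{"linear":[0.64,0.335,0],"roll":0},{"linear":[0.64,0.335,0],"roll":0},{"linear":[0.64,0.335,0],"roll":0},{"linear":[0.65,0.335,0],"roll":0},{"linear":[0,0,0],"roll":0},{"linear":[0,0,0],"roll":0},{"linear":[0,0,0],"roll":0}]' -1 90
python3 - <<'E'
from h import *
print(tool([.4255,-.0075,.149]))
s=optics.get_image("side");t=optics.get_image("top");p=env.observe()["position"]
for z in (.067,.10,.14):
    u=proj('side',[p[0],p[1],z]); r=int(round(u[1])); print(z,u,r,int(u[0])-10,s[r,int(u[0])-10:int(u[0])+11].sum(1)//3)
cv2.imwrite("pics/r1.png",cv2.resize(s[140:230,220:320],None,fx=6,fy=6,interpolation=cv2.INTER_CUBIC)[:,:,::-1])
E
```

```text
time_s: 10.2
position: [0.4277, -0.008, 0.1749]
tool_rot: [[-1.0, -0.001, 0.002], [-0.001, 1.0, -0.001], [-0.002, -0.001, -1.0]]
ft_force: [-0.4, 0.0, -1.5]
grip_width: 0.0191
gripper_force: 92.1
[0.06 0.01 0.65]
0.067 [269.43026821 192.31268806] 192 259 [ 92  91  92  90  77  74  96 118  98  82  80  87 126 186 206 206 198 193
 190 194 194]
0.1 [268.0200621  183.82029151] 184 258 [116 159 184 151 126 153 181 148  91  67  66  74 126 188 204 195 193 193
 192 190 189]
0.14 [266.22576119 172.99660657] 173 256 [205 205 205 206 205 202 187 131  72  56  59  58  62  91 150 186 193 191
 194 193 192]
```

View pics/r1.png

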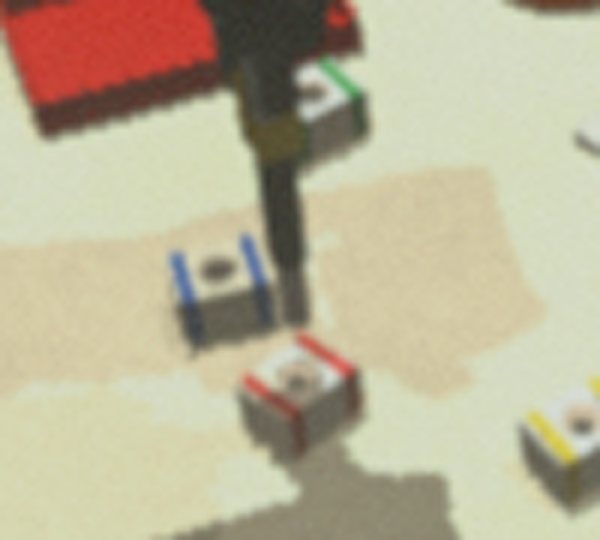

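The pin tip at (295,320) hangs over the red hole at (297,378). Going down.

```bash
python3 -m jog '[{"linear":[0.06,0,0.35],"roll":0},{"linear":[0,0,0.3],"roll":0},{"linear":[0,0,0],"roll":0},{"linear":[0,0,0],"roll":0}]' | grep -E "pos|ft"
python3 -m jog '[{"linear":[0,0,0.07],"roll":0},{"linear":[0,0,0.07],"roll":0},{"linear":[0,0,0],"roll":0}]' | grep -E "pos|ft"
python3 -m jog '[{"linear":[0,0,0.07],"roll":0},{"linear":[0,0,0],"roll":0}]' | grep -E "pos|ft"
python3 -c "
from h import *
s=optics.get_image('side');p=env.observe()['position'];print(p)
for z in (p[2]-.05,p[2]-.08,p[2]-.02):
    u=proj('side',[p[0],p[1],z]); r=int(round(u[1])); print(z,u,r,int(u[0])-10,s[r,int(u[0])-10:int(u[0])+11].sum(1)//3)"
```

```text
position: [0.4244, -0.0079, 0.1482]
ft_force: [0.9, 0.2, -1.0]
position: [0.424, -0.0078, 0.1428]
ft_force: [-0.9, -0.8, -1.9]
position: [0.4252, -0.0081, 0.1415]
ft_force: [-1.9, -0.3, 11.4]
[ 0.42509464 -0.00812921  0.1415376 ]
0.09153760439660598 [267.59856296 186.37650959] 186 257 [138 171 194 202 182 132  97  80  64  62  62  58  70 117 176 193 192 192
 191 194 195]
0.06153760439660598 [268.88584305 194.02348088] 194 258 [ 92  90  89  92  92  86  88  93  87  77  73  78 110 159 189 193 193 191
 191 188 189]
0.12153760439660598 [266.259252   178.40958901] 178 256 [193 193 191 188 181 180 177 124  71  60  59  61  66 103 159 186 194 191
 192 195 191]
```

```bash
python3 -m jog '[{"linear":[0,0,0],"roll":0},{"linear":[0,0,0],"roll":0},{"linear":[0,0,0],"roll":0}]' | grep -E "pos|ft"
python3 -m jog '[{"linear":[0.06,0,0.02],"roll":0},{"linear":[0,0,0],"roll":0}]' | grep -E "pos|ft"
python3 -m jog '[{"linear":[-0.12,0,0],"roll":0},{"linear":[0,0,0],"roll":0}]' | grep -E "pos|ft"
python3 -m jog '[{"linear":[0.06,0.06,0],"roll":0},{"linear":[0,0,0],"roll":0}]' | grep -E "pos|ft"
python3 -m jog '[{"linear":[0,-0.12,0],"roll":0},{"linear":[0,0,0],"roll":0}]' | grep -E "pos|ft"
```

```text
position: [0.425, -0.0081, 0.1416]
ft_force: [-0.8, -0.5, 12.0]
position: [0.4233, -0.0083, 0.1414]
ft_force: [-0.3, -0.9, 16.2]
position: [0.428, -0.0082, 0.1414]
ft_force: [-2.7, -0.8, 18.6]
position: [0.4254, -0.0062, 0.1415]
ft_force: [-0.6, -2.8, 16.1]
position: [0.4254, -0.0103, 0.1413]
ft_force: [-1.7, 2.2, 17.4]
```

Red is tight: the pin stops on the mouth and doesn't drop when nudged. On to yellow, checking first that the blocks haven't moved.

```bash
cat >> h.py <<'E'
S0={"red":(270,205),"yellow":(317,213),"green":(272,157),"blue":(257,187)}
def check(n="side",r=25):
    a=cv2.cvtColor(cv2.imread("pics/side0.png"),cv2.COLOR_BGR2RGB); b=optics.get_image("side")
    for col,uv in S0.items():
        o=[]
        for im in (a,b):
            m=bands("side",col,uv,13 if col in("red","green") else r,im); y,x=np.nonzero(m); o.append((len(x),np.round([x.mean(),y.mean()],1) if len(x) else None))
        print(col,*o[0],*o[1])
E
python3 -m jog '[{"linear":[0,0.06,-0.5],"roll":0},{"linear":[0,0,-0.5],"roll":0},{"linear":[-0.6,-0.61,0],"roll":0},{"linear":[-0.6,-0.61,0],"roll":0},{"linear":[-0.6,-0.61,0],"roll":0},{"linear":[-0.6,-0.61,0],"roll":0},{"linear":[0,0,0],"roll":0},{"linear":[0,0,0],"roll":0},{"linear":[0,0,0],"roll":0}]'
python3 - <<'E'
from h import *
print(tool([.522,-.1085,.149])); check()
s=optics.get_image("side");p=env.observe()["position"]
for z in (.074,.11,.14):
    u=proj('side',[p[0],p[1],z]); r=int(round(u[1])); print(z,u,r,int(u[0])-10,s[r,int(u[0])-10:int(u[0])+11].sum(1)//3)
E
```

```text
time_s: 12.77
position: [0.5195, -0.1048, 0.179]
tool_rot: [[-1.0, -0.0, -0.001], [-0.0, 1.0, 0.001], [0.001, 0.001, -1.0]]
ft_force: [0.7, -0.6, -1.9]
grip_width: 0.0193
gripper_force: 92.1
[-0.06 -0.09  0.75]
red 24 [269.7 202.5] 29 [269.7 202.7]
yellow 35 [316.7 210.2] 33 [317.  209.7]
green 11 [269.6 156.3] 14 [270.5 156. ]
blue 16 [255.8 184.6] 8 [253.  185.4]
0.074 [315.60520694 197.5145287 ] 198 305 [198 197 198 197 198 197 202 187 123  86  81  88 132 189 200 198 196 194
 195 196 193]
0.11 [315.19832738 188.12096215] 188 305 [198 198 198 198 197 203 191 123  69  56  60  63  79 135 189 195 196 197
 200 197 196]
0.14 [314.84345356 179.91979236] 180 304 [196 197 198 197 197 198 194 176 105  61  60  62  61  72 129 188 197 197
 197 198 198]
```

```bash
python3 -m jog '[{"linear":[-0.06,-0.09,0.4],"roll":0},{"linear":[0,0,0.35],"roll":0},{"linear":[0,0,0],"roll":0},{"linear":[0,0,0],"roll":0}]' | grep -E "pos|ft"
python3 -m jog '[{"linear":[0,0,0.07],"roll":0},{"linear":[0,0,0.07],"roll":0},{"linear":[0,0,0],"roll":0}]' | grep -E "pos|ft"
python3 -m jog '[{"linear":[0,0,0.07],"roll":0},{"linear":[0,0,0],"roll":0},{"linear":[0,0,0],"roll":0},{"linear":[0,0,0],"roll":0}]' | grep -E "pos|ft"
```

```text
position: [0.5218, -0.1081, 0.1494]
ft_force: [0.1, -0.9, -1.2]
position: [0.5223, -0.1087, 0.1438]
ft_force: [1.2, 1.1, -1.5]
position: [0.5235, -0.1092, 0.1431]
ft_force: [-0.7, 0.7, 12.1]
```

```bash
python3 -m jog '[{"linear":[0.06,0,0.02],"roll":0},{"linear":[0,0,0],"roll":0}]' | grep -E "pos|ft"
python3 -m jog '[{"linear":[-0.12,0,0],"roll":0},{"linear":[0,0,0],"roll":0}]' | grep -E "pos|ft"
python3 -m jog '[{"linear":[0.06,0.06,0],"roll":0},{"linear":[0,0,0],"roll":0}]' | grep -E "pos|ft"
python3 -m jog '[{"linear":[0,-0.12,0],"roll":0},{"linear":[0,0,0],"roll":0}]' | grep -E "pos|ft"
python3 -m jog '[{"linear":[0,0.06,0],"roll":0},{"linear":[0,0,0],"roll":0},{"linear":[0,0,0],"roll":0}]' | grep -E "pos|ft"
python3 - <<'E'
from h import *
s=optics.get_image("side");p=env.observe()["position"]
for z in (.045,.08,.11):
    u=proj('side',[p[0],p[1],z]); r=int(round(u[1])); print(z,u,r,int(u[0])-10,s[r,int(u[0])-10:int(u[0])+11].sum(1)//3)
cv2.imwrite("pics/y1.png",cv2.resize(s[120:225,240:350],None,fx=5,fy=5,interpolation=cv2.INTER_CUBIC)[:,:,::-1])
E
```

```text
position: [0.5215, -0.1093, 0.1429]
ft_force: [0.1, 0.3, 15.2]
position: [0.5263, -0.1093, 0.1429]
ft_force: [-3.3, 0.5, 18.1]
position: [0.5237, -0.1073, 0.143]
ft_force: [-0.9, -1.7, 15.1]
position: [0.5237, -0.1114, 0.1429]
ft_force: [-1.7, 3.8, 17.1]
position: [0.5238, -0.1092, 0.1429]
ft_force: [-0.6, 0.4, 15.1]
0.045 [318.21794952 205.13539546] 205 308 [197 198 199 203 203 207 190 131  89  82  86 100 129 163 187 198 201 200
 199 201 199]
0.08 [317.89342425 196.36854255] 196 307 [200 199 197 198 200 196 183 131  73  61  62  63  62 107 165 192 196 196
 196 196 197]
0.11 [317.602677  188.5075469] 189 307 [198 196 198 200 203 207 196 137  79  63  61  61  63  96 155 191 201 198
 197 196 198]
```

View pics/y1.png

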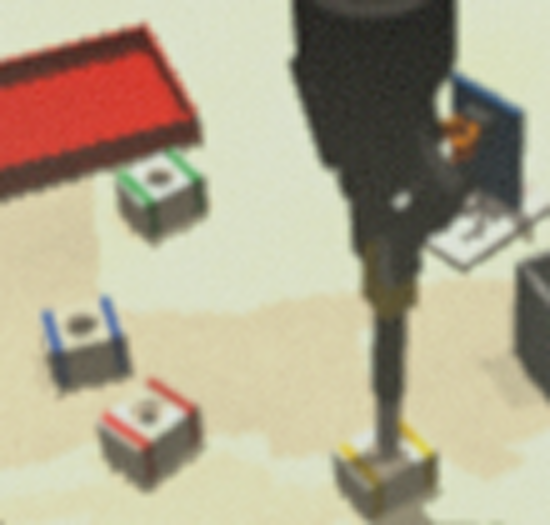

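The pin sits on the centre of the yellow block's mouth at (388,455) and won't go in, so yellow is tight. On to green.

```bash
python3 -m jog '[{"linear":[0,0,-0.5],"roll":0},{"linear":[0,0,-0.5],"roll":0},{"linear":[-0.19,0.7,0],"roll":0},{"linear":[0,0.7,0],"roll":0},{"linear":[0,0.7,0],"roll":0},{"linear":[0,0.7,0],"roll":0},{"linear":[0,0.7,0],"roll":0},{"linear":[0,0.7,0],"roll":0},{"linear":[0,0.7,0],"roll":0},{"linear":[0,0.7,0],"roll":0},{"linear":[0,0.7,0],"roll":0},{"linear":[0,0.7,0],"roll":0}]' | grep -E "pos|ft"
python3 -m jog '[{"linear":[0,0.09,0],"roll":0},{"linear":[0,0,0],"roll":0},{"linear":[0,0,0],"roll":0}]' | grep -E "pos|ft"
python3 - <<'E'
from h import *
print(tool([.5315,.1745,.149])); check()
s=optics.get_image("side");p=env.observe()["position"]
for z in (.074,.11,.14):
    u=proj('side',[p[0],p[1],z]); r=int(round(u[1])); print(z,u,r,int(u[0])-10,s[r,int(u[0])-10:int(u[0])+11].sum(1)//3)
E
```

```text
position: [0.5296, 0.1727, 0.1803]
ft_force: [0.9, 0.6, -1.4]
position: [0.5297, 0.1745, 0.18]
ft_force: [0.3, 0.7, -2.3]
[-0.04 -0.    0.78]
red 24 [269.7 202.5] 21 [269.  204.7]
yellow 35 [316.7 210.2] 36 [316.8 210.1]
green 11 [269.6 156.3] 7 [268.9 155.4]
blue 16 [255.8 184.6] 6 [261.8 183.5]
0.074 [270.50916478 143.98927057] 144 260 [ 88  91  90  89  91  85  91  87  77  68  67  70  80  84  72  62  65  60
  61  94 146]
0.11 [269.18466322 134.7523023 ] 135 259 [ 97  98  94  99  97  98  97  83  58  46  44  45  54  65  65  85 131 169
 179 178 179]
0.14 [268.03836842 126.74612382] 127 258 [137 116  89  79  74  61  55  46  43  44  41  44  67 134 187 198 200 198
 199 197 197]
```

```bash
python3 -m jog '[{"linear":[-0.03,0,0.4],"roll":0},{"linear":[0,0,0.37],"roll":0},{"linear":[0,0,0],"roll":0},{"linear":[0,0,0],"roll":0}]' | grep -E "pos|ft"
python3 -m jog '[{"linear":[0,0,0.07],"roll":0},{"linear":[0,0,0.07],"roll":0},{"linear":[0,0,0],"roll":0}]' | grep -E "pos|ft"
python3 -m jog '[{"linear":[0,0,0.07],"roll":0},{"linear":[0,0,0],"roll":0},{"linear":[0,0,0],"roll":0}]' | grep -E "pos|ft"
```

```text
position: [0.5309, 0.174, 0.1491]
ft_force: [0.3, 0.5, -1.7]
position: [0.531, 0.1747, 0.1437]
ft_force: [0.1, -0.1, -1.9]
position: [0.5309, 0.1748, 0.1408]
ft_force: [0.2, 0.3, -2.0]
```

```bash
python3 -m jog '[{"linear":[0,0,0.07],"roll":0},{"linear":[0,0,0],"roll":0}]' | grep -E "pos|ft"
python3 -m jog '[{"linear":[0,0,0.07],"roll":0},{"linear":[0,0,0],"roll":0}]' | grep -E "pos|ft"
python3 -m jog '[{"linear":[0,0,0.07],"roll":0},{"linear":[0,0,0],"roll":0}]' | grep -E "pos|ft"
```

```text
position: [0.5308, 0.1748, 0.1376]
ft_force: [1.0, 0.3, -1.9]
position: [0.5308, 0.1748, 0.1347]
ft_force: [0.1, -0.0, -1.2]
position: [0.5308, 0.1748, 0.1319]
ft_force: [-0.3, 0.8, -1.8]
```

Green takes the pin. I'll go a little deeper, hold, and move on to blue.

```bash
python3 -m jog '[{"linear":[0,0,0.07],"roll":0},{"linear":[0,0,0.07],"roll":0},{"linear":[0,0,0.05],"roll":0},{"linear":[0,0,0],"roll":0},{"linear":[0,0,0],"roll":0},{"linear":[0,0,0],"roll":0}]' | grep -E "pos|ft"
python3 -m jog '[{"linear":[0,0,-0.4],"roll":0},{"linear":[0,0,-0.5],"roll":0},{"linear":[0,0,-0.5],"roll":0},{"linear":[0,0,0],"roll":0},{"linear":[0.52,-0.474,0],"roll":0},{"linear":[0.52,-0.474,0],"roll":0},{"linear":[0.52,-0.474,0],"roll":0},{"linear":[0.52,-0.474,0],"roll":0},{"linear":[0.52,-0.474,0],"roll":0},{"linear":[0,0,0],"roll":0},{"linear":[0,0,0],"roll":0},{"linear":[0,0,0],"roll":0}]' | grep -E "pos|ft"
python3 - <<'E'
from h import *
print(tool([.427,.080,.149])); check()
E
```

```text
position: [0.531, 0.1748, 0.1248]
ft_force: [-1.3, -0.1, -1.4]
position: [0.4275, 0.0801, 0.1807]
ft_force: [0.4, -0.6, -0.8]
[ 0.01 -0.    0.79]
red 24 [269.7 202.5] 7 [267.4 203.7]
yellow 35 [316.7 210.2] 34 [316.9 210.2]
green 11 [269.6 156.3] 7 [268.6 156.9]
blue 16 [255.8 184.6] 10 [257.1 184.7]
```

```bash
python3 -m jog '[{"linear":[0,0,0.4],"roll":0},{"linear":[0,0,0.39],"roll":0},{"linear":[0,0,0],"roll":0},{"linear":[0,0,0],"roll":0}]' | grep -E "pos|ft"
python3 -m jog '[{"linear":[0,0,0.07],"roll":0},{"linear":[0,0,0.07],"roll":0},{"linear":[0,0,0],"roll":0}]' | grep -E "pos|ft"
python3 -m jog '[{"linear":[0,0,0.07],"roll":0},{"linear":[0,0,0],"roll":0}]' | grep -E "pos|ft"
python3 -m jog '[{"linear":[0,0,0.07],"roll":0},{"linear":[0,0,0],"roll":0}]' | grep -E "pos|ft"
```

```text
position: [0.4272, 0.0804, 0.1489]
ft_force: [0.5, 0.0, -0.4]
position: [0.4271, 0.0801, 0.1436]
ft_force: [-0.2, -0.0, -2.0]
position: [0.427, 0.0799, 0.1408]
ft_force: [-0.1, -0.9, -0.7]
position: [0.4268, 0.0799, 0.1377]
ft_force: [0.3, -0.1, -1.4]
```

Blue takes the pin too. I'll finish that trial and carry the gauge to the pot.

```bash
python3 -m jog '[{"linear":[0,0,0.07],"roll":0},{"linear":[0,0,0.07],"roll":0},{"linear":[0,0,0.07],"roll":0},{"linear":[0,0,0.07],"roll":0},{"linear":[0,0,0.06],"roll":0},{"linear":[0,0,0],"roll":0},{"linear":[0,0,0],"roll":0},{"linear":[0,0,0],"roll":0}]' | grep -E "pos|ft"
python3 -m jog '[{"linear":[0,0,-0.5],"roll":0},{"linear":[0,0,-0.6],"roll":0},{"linear":[0,0,-0.6],"roll":0},{"linear":[0,0,-0.6],"roll":0},{"linear":[0,0,0],"roll":0},{"linear":[-0.6,-0.42,0],"roll":0},{"linear":[-0.6,-0.42,0],"roll":0},{"linear":[-0.6,-0.42,0],"roll":0},{"linear":[-0.6,-0.42,0],"roll":0},{"linear":[-0.6,-0.42,0],"roll":0},{"linear":[-0.6,-0.42,0],"roll":0},{"linear":[-0.6,-0.42,0],"roll":0}]' | grep -E "pos|ft"
python3 -m jog '[{"linear":[-0.57,-0.42,0],"roll":0},{"linear":[-0.57,-0.42,0],"roll":0},{"linear":[-0.57,-0.42,0],"roll":0},{"linear":[0,0,0],"roll":0},{"linear":[0,0,0],"roll":0},{"linear":[0,0,0],"roll":0}]' | grep -E "pos|ft"
python3 - <<'E'
from h import *
print(tool([.6635,-.0885,.190])); check()
s=optics.get_image("side");p=env.observe()["position"]
for z in (.11,.15,.18):
    u=proj('side',[p[0],p[1],z]); r=int(round(u[1])); print(z,u,r,int(u[0])-10,s[r,int(u[0])-10:int(u[0])+11].sum(1)//3)
E
```

```text
position: [0.4271, 0.08, 0.1244]
ft_force: [-0.1, -0.7, -1.9]
position: [0.5961, -0.0384, 0.2156]
ft_force: [0.3, 0.1, -1.7]
position: [0.6631, -0.0875, 0.2157]
ft_force: [0.5, -0.7, -2.0]
[-0.01 -0.03  0.64]
red 24 [269.7 202.5] 32 [269.4 202.7]
yellow 35 [316.7 210.2] 24 [315. 210.]
green 11 [269.6 156.3] 9 [269.9 155.7]
blue 16 [255.8 184.6] 7 [253.3 185. ]
0.11 [354.51834487 164.28864136] 164 344 [110 115 129 165 193 194 197 178 113  76  73  85 117 160 172 166 147 105
  79  84  81]
0.15 [355.14127681 153.30386314] 153 345 [200 211 210 210 207 207 185 111  53  50  51  54  60  87 101  84  77  81
  81  83  81]
0.18 [355.62983008 144.6676497 ] 145 345 [173 206 209 208 207 206 205 173  99  44  46  50  50  53  76  87  96 105
 110 114 118]
```

```bash
python3 -m jog '[{"linear":[0,0,0.3],"roll":0},{"linear":[0,0,0.3],"roll":0},{"linear":[0,0,0.3],"roll":0},{"linear":[0,0,0],"roll":0},{"linear":[0,0,0],"roll":0}]' | grep -E "pos|ft"
python3 -m jog '[{"linear":[0,0,0.3],"roll":0},{"linear":[0,0,0.3],"roll":0},{"linear":[0,0,0.3],"roll":0},{"linear":[0,0,0.2],"roll":0},{"linear":[0,0,0],"roll":0},{"linear":[0,0,0],"roll":0}]' | grep -E "pos|ft"
python3 -m jog '[{"linear":[0,0,0.08],"roll":0},{"linear":[0,0,0.08],"roll":0},{"linear":[0,0,0],"roll":0}]' | grep -E "pos|ft"
```

```text
position: [0.6631, -0.0874, 0.1807]
ft_force: [-0.4, 0.2, -1.6]
position: [0.6637, -0.0878, 0.1372]
ft_force: [-0.6, -0.1, -1.0]
position: [0.6634, -0.0879, 0.1298]
ft_force: [-0.7, -0.6, -1.9]
```

```bash
python3 -m jog '[{"linear":[0,0,0.08],"roll":0},{"linear":[0,0,0.08],"roll":0},{"linear":[0,0,0],"roll":0},{"linear":[0,0,0],"roll":0}]' | grep -E "pos|ft"
python3 -m jog '[{"linear":[0,0,0],"roll":0},{"linear":[0,0,0],"roll":0},{"linear":[0,0,0],"roll":0},{"linear":[0,0,0],"roll":0},{"linear":[0,0,0],"roll":0},{"linear":[0,0,0],"roll":0},{"linear":[0,0,0],"roll":0},{"linear":[0,0,0],"roll":0}]' 1 
python3 -m jog '[{"linear":[0,0,-0.4],"roll":0},{"linear":[0,0,-0.5],"roll":0},{"linear":[0,0,-0.6],"roll":0},{"linear":[0,0,-0.6],"roll":0},{"linear":[0,0,-0.6],"roll":0},{"linear":[0,0,0],"roll":0},{"linear":[0.7,0,0],"roll":0},{"linear":[0.7,0,0],"roll":0},{"linear":[0.7,0,0],"roll":0},{"linear":[0.7,0,0],"roll":0},{"linear":[0,0,0],"roll":0},{"linear":[0,0,0],"roll":0}]' | grep -E "pos|ft"
python3 - <<'E'
from h import *
s=optics.get_image("side");t=optics.get_image("top");a=cv2.cvtColor(cv2.imread("pics/top0.png"),cv2.COLOR_BGR2RGB)
check()
for n,im in (("side",s),("top",t)):
    m=cv2.inRange(cv2.cvtColor(im,cv2.COLOR_RGB2HSV),(22,110,50),(35,255,255)); k,l,st,ce=cv2.connectedComponentsWithStats(m)
    print(n,[(st[i].tolist(),ce[i].round(1).tolist()) for i in range(1,k) if st[i,4]>8])
print(proj("side",[.661,-.0885,.155]),proj("top",[.661,-.0885,.155]))
cv2.imwrite("pics/p1.png",cv2.resize(s[100:240,215:405],None,fx=4.2,fy=4.2,interpolation=cv2.INTER_CUBIC)[:,:,::-1])
E
```

```text
position: [0.6634, -0.0879, 0.1234]
ft_force: [0.4, 0.6, -0.7]
time_s: 24.33
position: [0.6635, -0.0879, 0.1237]
tool_rot: [[-1.0, -0.0, 0.0], [-0.0, 1.0, -0.0], [-0.0, -0.0, -1.0]]
ft_force: [0.8, -0.3, 0.4]
grip_width: 0.0854
gripper_force: 0.0
position: [0.5507, -0.0879, 0.232]
ft_force: [-0.1, 0.8, -0.3]
red 24 [269.7 202.5] 28 [269.4 202.8]
yellow 35 [316.7 210.2] 27 [315.4 211.7]
green 11 [269.6 156.3] 12 [270.4 156.2]
blue 16 [255.8 184.6] 5 [254.8 185. ]
side [([358, 152, 12, 16, 104], [362.8, 158.4]), ([319, 204, 7, 8, 17], [322.4, 207.4]), ([309, 209, 7, 9, 18], [312.1, 213.1])]
top [([210, 151, 9, 2, 9], [214.0, 151.1]), ([206, 158, 19, 15, 33], [217.5, 167.6]), ([304, 220, 8, 2, 14], [307.5, 220.4]), ([217, 285, 13, 9, 29], [222.6, 289.1]), ([245, 298, 17, 7, 35], [253.3, 300.6]), ([247, 336, 14, 32, 79], [253.7, 351.1]), ([250, 365, 41, 35, 524], [270.3, 382.2])]
[354.94116774 152.41181672] [298.41838908 167.67631977]
```

View pics/p1.png

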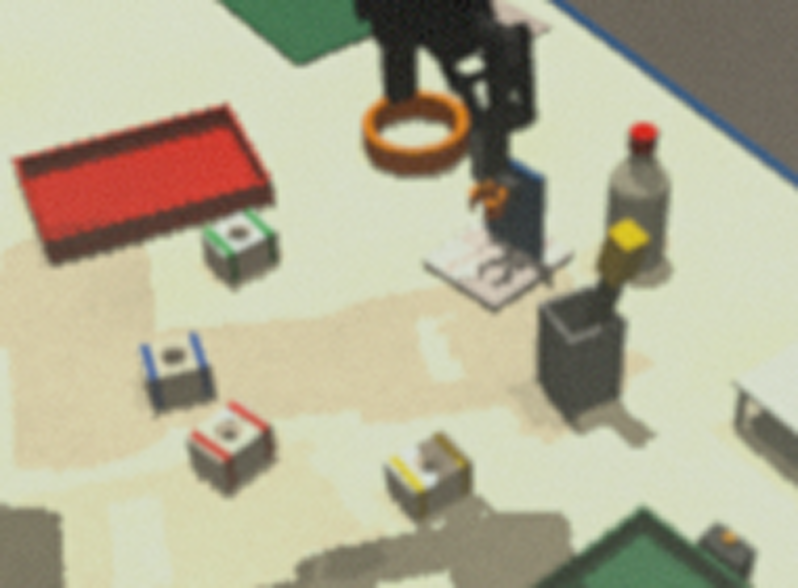

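The gauge stands pin-down in the pot, with its head at (628,235), and all four blocks are in place. First pick is yellow, for the red tray.

```bash
python3 -m jog '[{"linear":[0.79,-0.51,0],"roll":0},{"linear":[0,0,0],"roll":-1},{"linear":[0,0,0.7],"roll":0},{"linear":[0,0,0.7],"roll":0},{"linear":[0,0,0.7],"roll":0},{"linear":[0,0,0.7],"roll":0},{"linear":[0,0,0.7],"roll":0},{"linear":[0,0,0.6],"roll":0},{"linear":[0,0,0.5],"roll":0},{"linear":[0,0,0],"roll":0},{"linear":[0,0,0],"roll":0}]' 0.4 40
python3 - <<'E'
from h import *
print(tool([.519,-.1085,.006])); check()
E
```

```text
time_s: 26.4
position: [0.5203, -0.1084, 0.047]
tool_rot: [[-0.996, -0.088, -0.002], [-0.088, 0.996, 0.001], [0.001, 0.001, -1.0]]
ft_force: [0.5, 0.0, 0.6]
grip_width: 0.0596
gripper_force: 0.0
[ 0.03 -0.    1.03]
red 24 [269.7 202.5] 33 [269.6 202.6]
yellow 35 [316.7 210.2] 18 [318.6 209.7]
green 11 [269.6 156.3] 14 [271.4 155.9]
blue 16 [255.8 184.6] 8 [254.5 184.9]
```

```bash
python3 -m jog '[{"linear":[0.03,0,0.4],"roll":0},{"linear":[0,0,0.4],"roll":0},{"linear":[0,0,0.2],"roll":0},{"linear":[0,0,0],"roll":0},{"linear":[0,0,0],"roll":0}]' | grep -E "pos|ft"
python3 -m jog '[{"linear":[0,0,0],"roll":0},{"linear":[0,0,0],"roll":0},{"linear":[0,0,0],"roll":0},{"linear":[0,0,0],"roll":0},{"linear":[0,0,0],"roll":0},{"linear":[0,0,0],"roll":0}]' -1 | grep -E "pos|ft|grip"
python3 -m jog '[{"linear":[0,0,-0.5],"roll":0},{"linear":[0,0,-0.7],"roll":0},{"linear":[0,0,-0.7],"roll":0},{"linear":[0,0,-0.7],"roll":0},{"linear":[0,0,0],"roll":1},{"linear":[0,0,0],"roll":1},{"linear":[0,0,0],"roll":1},{"linear":[0,0,0],"roll":0},{"linear":[0,0,0],"roll":0}]'
python3 - <<'E'
from h import *
print(tool([.549,.289,.11])); check()
E
```

```text
position: [0.5194, -0.1087, 0.0085]
ft_force: [0.1, -0.1, 0.1]
position: [0.5187, -0.1085, 0.0077]
ft_force: [0.3, 0.2, -0.2]
grip_width: -0.0001
gripper_force: 0.0
time_s: 28.12
position: [0.5186, -0.1085, 0.1116]
tool_rot: [[-0.985, 0.171, -0.0], [0.171, 0.985, 0.0], [0.0, 0.0, -1.0]]
ft_force: [0.9, 0.3, 0.1]
grip_width: -0.0001
gripper_force: 0.0
[0.95 9.92 0.04]
red 24 [269.7 202.5] 29 [269.7 202.7]
yellow 35 [316.7 210.2] 32 [317.2 210. ]
green 11 [269.6 156.3] 15 [270.9 155.7]
blue 16 [255.8 184.6] 6 [253.8 184.7]
```

The grip closed on nothing. I'll relocate the yellow block by its bands in both views.

```bash
cat >> h.py <<'E'
def find(col,n="top",img=None,amin=5):
    im=optics.get_image(n) if img is None else img
    m=cv2.inRange(cv2.cvtColor(im,cv2.COLOR_RGB2HSV),*map(np.array,HSV[col])); k,l,st,ce=cv2.connectedComponentsWithStats(m,connectivity=8)
    return [(int(st[i,4]),ce[i].round(1).tolist(),plane(n,ce[i],.03)[:2].round(4).tolist()) for i in range(1,k) if 100>=st[i,4]>=amin]
E
python3 - <<'E'
from h import *
for n in ("top","side"):
    im=optics.get_image(n); a=cv2.cvtColor(cv2.imread(f"pics/{n}0.png"),cv2.COLOR_BGR2RGB)
    for c_ in ("yellow","red"): print(n,c_,"\n now",find(c_,n,im),"\n was",find(c_,n,a))
    u,v=map(int,proj(n,[.519,-.1085,.03])); d=np.abs(im.astype(int)-a)[v-25:v+25,u-25:u+25].sum(2)>60; y,x=np.nonzero(d); print(u,v,d.sum(),x.mean() if len(x) else 0,y.mean() if len(x) else 0)
E
```

```text
top yellow 
 now [(44, [304.0, 162.9], [0.7112, -0.1043]), (18, [305.5, 220.4], [0.5015, -0.1075]), (6, [266.5, 398.5], [-0.0962, 0.0306])] 
 was [(45, [253.3, 162.1], [0.717, 0.0794]), (14, [304.9, 210.3], [0.5378, -0.1059]), (20, [306.0, 220.4], [0.5014, -0.1092])]
top red 
 now [(32, [270.5, 135.5], [0.8167, 0.0174])] 
 was [(31, [270.5, 135.4], [0.817, 0.0176]), (9, [276.0, 238.0], [0.441, -0.0032]), (11, [278.6, 247.9], [0.4062, -0.0124])]
305 215 1776 24.712274774774773 25.78265765765766
side yellow 
 now [(78, [363.2, 157.2], [0.7647, -0.0042]), (17, [322.9, 207.6], [0.5368, -0.113]), (18, [311.6, 212.5], [0.5006, -0.1103])] 
 was [(39, [330.6, 124.5], [0.7798, 0.2023]), (16, [322.3, 207.0], [0.5367, -0.1099]), (19, [311.9, 212.8], [0.5006, -0.1118])]
side red 
 now [(25, [367.6, 131.2], [0.8624, 0.0967]), (7, [249.0, 130.4], [0.527, 0.337]), (7, [241.0, 132.4], [0.499, 0.3425]), (14, [274.2, 198.9], [0.4401, -0.0046]), (15, [265.5, 206.3], [0.4055, -0.0163])] 
 was [(26, [367.7, 131.2], [0.8628, 0.097]), (12, [274.2, 199.0], [0.44, -0.0052]), (12, [265.1, 206.0], [0.4052, -0.0146])]
316 209 552 28.842391304347824 40.43840579710145
```

The block is still where it was, turned to about -2° yaw. I'll retry lower and close in stages, watching the width.

```bash
python3 -m jog '[{"linear":[0,0,0],"roll":-0.8},{"linear":[0,0,0],"roll":-0.8},{"linear":[0,0,0],"roll":0},{"linear":[0,0,0.6],"roll":0},{"linear":[0,0,0.6],"roll":0},{"linear":[0,0,0],"roll":0},{"linear":[0,0,0],"roll":0}]' 0.4 40 | grep -E "pos|ft|grip"
python3 -m jog '[{"linear":[0,0,0.5],"roll":0},{"linear":[0,0,0.5],"roll":0},{"linear":[0,0,0.4],"roll":0},{"linear":[0,0,0],"roll":0},{"linear":[0,0,0],"roll":0},{"linear":[0,0,0],"roll":0}]' | grep -E "pos|ft|grip"
python3 -m jog '[{"linear":[0,0,0],"roll":0},{"linear":[0,0,0],"roll":0},{"linear":[0,0,0],"roll":0}]' -0.05 | grep -E "pos|ft|grip"
python3 -m jog '[{"linear":[0,0,0],"roll":0},{"linear":[0,0,0],"roll":0},{"linear":[0,0,0],"roll":0}]' -0.25 | grep -E "pos|ft|grip"
python3 -c "
from h import *
print(env.observe()['tool_rot'][:,1]);check();print(find('yellow','side'))"
```

```text
position: [0.5183, -0.1083, 0.0633]
ft_force: [-0.7, -0.6, 0.8]
grip_width: 0.0597
gripper_force: 0.0
position: [0.5197, -0.1089, 0.0093]
ft_force: [0.1, -0.2, 0.3]
grip_width: 0.06
gripper_force: 0.0
position: [0.5191, -0.1086, 0.0084]
ft_force: [0.6, -0.4, -0.3]
grip_width: 0.0408
gripper_force: 0.0
position: [0.5187, -0.1085, 0.0077]
ft_force: [-0.0, 0.6, 0.2]
grip_width: 0.0321
gripper_force: 0.0
[ 3.44117924e-02  9.99407738e-01 -4.26715838e-05]
red 24 [269.7 202.5] 35 [269.7 202.7]
yellow 35 [316.7 210.2] 4 [314.8 211.8]
green 11 [269.6 156.3] 13 [269.2 155.4]
blue 16 [255.8 184.6] 8 [254.5 184.9]
[(66, [364.0, 156.0], [0.7702, -0.001]), (13, [359.6, 164.0], [0.735, -0.0239])]
```

Run:
```python
from h import *
s=optics.get_image("side");t=optics.get_image("top")
p=env.observe()["position"];print((proj("side",p)-[285,160]+.5)*8,(proj("side",[p[0],p[1],0.03])-[285,160]+.5)*8)
cv2.imwrite("pics/v14.png",cv2.resize(s[160:230,285:355],None,fx=8,fy=8,interpolation=cv2.INTER_CUBIC)[:,:,::-1])
```

```text
[259.31565947 441.19498675] [257.55070578 398.96351312]
```

View pics/v14.png

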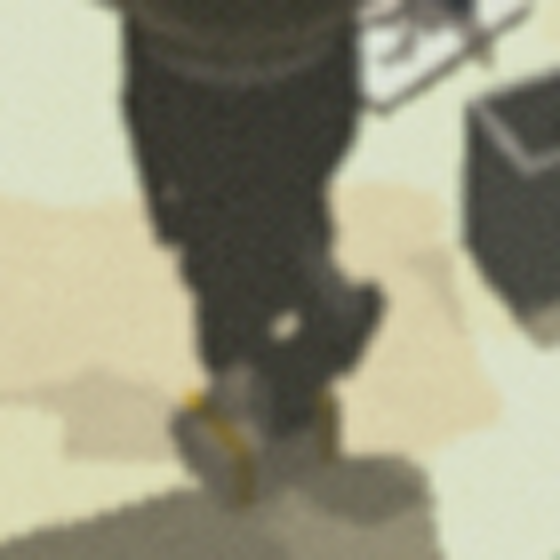

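The fingers straddle the block, but the tip at (290,420) only reaches the upper part of its near face. I'll open, go lower and close again.

```bash
python3 -m jog '[{"linear":[0,0,0],"roll":0},{"linear":[0,0,0],"roll":0},{"linear":[0,0,0],"roll":0},{"linear":[0,0,0],"roll":0},{"linear":[0,0,0.1],"roll":0},{"linear":[0,0,0.06],"roll":0},{"linear":[0,0,0],"roll":0},{"linear":[0,0,0],"roll":0}]' 0.4 40 | grep -E "pos|ft|grip"
python3 -m jog '[{"linear":[0,0,0],"roll":0},{"linear":[0,0,0],"roll":0},{"linear":[0,0,0],"roll":0},{"linear":[0,0,0],"roll":0}]' -0.3 | grep -E "pos|ft|grip"
python3 -m jog '[{"linear":[0,0,0],"roll":0},{"linear":[0,0,0],"roll":0},{"linear":[0,0,0],"roll":0}]' -0.4 | grep -E "pos|ft|grip"
```

```text
position: [0.5186, -0.1084, 0.0009]
ft_force: [0.1, 0.3, 0.3]
grip_width: 0.0598
gripper_force: 0.0
position: [0.5188, -0.1085, 0.0016]
ft_force: [-1.9, 0.4, 5.5]
grip_width: 0.0333
gripper_force: 39.4
position: [0.5188, -0.1085, 0.0016]
ft_force: [-1.2, 0.6, 5.5]
grip_width: 0.0337
gripper_force: 39.6
```

Gripped at 40 N. I'll lift and carry it to the red tray.

```bash
python3 -m jog '[{"linear":[0,0,0],"roll":0},{"linear":[0,0,-0.3],"roll":0},{"linear":[0,0,-0.6],"roll":0},{"linear":[0,0,-0.6],"roll":0},{"linear":[0,0,-0.7],"roll":0},{"linear":[0,0,-0.5],"roll":0},{"linear":[0,0,0],"roll":0.8},{"linear":[0,0,0],"roll":0.8},{"linear":[0,0,0],"roll":0},{"linear":[0,0,0],"roll":0}]' -1 60 | grep -E "pos|ft|grip"
python3 -m jog '[{"linear":[0.07,0.7,0],"roll":0},{"linear":[0.07,0.7,0],"roll":0},{"linear":[0.07,0.7,0],"roll":0},{"linear":[0.07,0.7,0],"roll":0},{"linear":[0.07,0.7,0],"roll":0},{"linear":[0.07,0.7,0],"roll":0},{"linear":[0.07,0.7,0],"roll":0},{"linear":[0.07,0.7,0],"roll":0},{"linear":[0.07,0.7,0],"roll":0},{"linear":[0.07,0.7,0],"roll":0},{"linear":[0.07,0.7,0],"roll":0},{"linear":[0.07,0.7,0],"roll":0}]' | grep -E "pos|ft|grip"
python3 -m jog '[{"linear":[0.1,0.7,0],"roll":0},{"linear":[0.1,0.7,0],"roll":0},{"linear":[0,0.1,0],"roll":0},{"linear":[0,0,0],"roll":0},{"linear":[0,0,0],"roll":0}]'
python3 -c "
from h import *
print(tool([.549,.289,.0065]));check();print(find('yellow','side'))"
```

```text
position: [0.5185, -0.1084, 0.1089]
ft_force: [-0.2, -0.4, -0.9]
grip_width: 0.0319
gripper_force: 59.5
position: [0.5435, 0.2297, 0.1087]
ft_force: [1.0, 0.2, -0.7]
grip_width: 0.032
gripper_force: 59.6
time_s: 33.55
position: [0.5461, 0.2882, 0.1087]
tool_rot: [[-0.985, 0.172, -0.001], [0.172, 0.985, -0.001], [0.001, -0.001, -1.0]]
ft_force: [0.6, -0.3, -0.3]
grip_width: 0.0324
gripper_force: 59.6
[-0.07  0.03  2.55]
red 24 [269.7 202.5] 26 [269.6 203. ]
yellow 35 [316.7 210.2] 0 None
green 11 [269.6 156.3] 0 None
blue 16 [255.8 184.6] 15 [255.5 184.8]
[(73, [363.3, 156.7], [0.7664, -0.0025])]
```

```bash
python3 -m jog '[{"linear":[-0.07,0.03,0.6],"roll":0},{"linear":[0,0,0.6],"roll":0},{"linear":[0,0,0.6],"roll":0},{"linear":[0,0,0.4],"roll":0},{"linear":[0,0,0.22],"roll":0},{"linear":[0,0,0],"roll":0},{"linear":[0,0,0],"roll":0}]' | grep -E "pos|ft|grip"
python3 -m jog '[{"linear":[0,0,0],"roll":0},{"linear":[0,0,0],"roll":0},{"linear":[0,0,0],"roll":0},{"linear":[0,0,0],"roll":0}]' 0.2 | grep -E "pos|ft|grip"
python3 -m jog '[{"linear":[0,0,-0.4],"roll":0},{"linear":[0,0,-0.6],"roll":0},{"linear":[0,0,-0.7],"roll":0},{"linear":[0,0,-0.7],"roll":0},{"linear":[0,0,0],"roll":0},{"linear":[0,0,0],"roll":0}]' | grep -E "pos|ft|grip"
python3 -c "
from h import *
print(find('yellow','side'));check();print(tool([.4225,-.0075,.1]))"
```

```text
position: [0.5498, 0.2889, 0.013]
ft_force: [0.4, -0.1, -1.2]
grip_width: 0.0322
gripper_force: 59.6
position: [0.5496, 0.2896, 0.0132]
ft_force: [-0.3, 0.7, -0.6]
grip_width: 0.0514
gripper_force: 0.0
position: [0.5499, 0.2897, 0.1102]
ft_force: [0.8, 0.3, -0.8]
grip_width: 0.0516
gripper_force: 0.0
[(6, [255.3, 135.5], [0.532, 0.2979]), (56, [364.2, 155.6], [0.7723, 0.0004]), (5, [361.0, 162.2], [0.7439, -0.0195])]
red 24 [269.7 202.5] 27 [269.4 203.1]
yellow 35 [316.7 210.2] 0 None
green 11 [269.6 156.3] 0 None
blue 16 [255.8 184.6] 18 [254.7 185.1]
[ 1.82 -7.85  0.2 ]
```

```bash
python3 -m jog '[{"linear":[0.15,-0.65,0],"roll":0},{"linear":[0.15,-0.65,0],"roll":0},{"linear":[0.15,-0.65,0],"roll":0},{"linear":[0.15,-0.65,0],"roll":0},{"linear":[0.15,-0.65,0],"roll":0},{"linear":[0.15,-0.65,0],"roll":0},{"linear":[0.15,-0.65,0],"roll":0},{"linear":[0.15,-0.65,0],"roll":0},{"linear":[0.15,-0.65,0],"roll":0},{"linear":[0.15,-0.65,0],"roll":0},{"linear":[0.15,-0.65,0],"roll":0},{"linear":[0.17,-0.7,0],"roll":0}]' 0.4 | grep -E "pos|ft|grip"
python3 -m jog '[{"linear":[0,0,0],"roll":-0.97},{"linear":[0,0,0],"roll":-0.97},{"linear":[0,0,0],"roll":-0.97},{"linear":[0,0,0],"roll":-0.97},{"linear":[0,0,0],"roll":-0.97},{"linear":[0,0,0],"roll":0},{"linear":[0,0,0],"roll":0}]'
python3 -c "
from h import *
check();print(tool([.4225,-.0075,.0015]))
for c_ in ('red','green','blue'): print(c_,find(c_,'side'))"
```

```text
position: [0.422, -0.0079, 0.1075]
ft_force: [-0.0, -0.7, 0.3]
grip_width: 0.0594
gripper_force: 0.0
time_s: 36.75
position: [0.4228, -0.0071, 0.1078]
tool_rot: [[-0.97, -0.244, -0.002], [-0.244, 0.97, 0.001], [0.001, 0.001, -1.0]]
ft_force: [-0.1, -0.2, -0.4]
grip_width: 0.0602
gripper_force: 0.0
red 24 [269.7 202.5] 25 [270.5 201.6]
yellow 35 [316.7 210.2] 0 None
green 11 [269.6 156.3] 2 [267.5 158. ]
blue 16 [255.8 184.6] 9 [254.  185.1]
[ 0.01 -0.01  2.66]
red [(26, [367.6, 131.3], [0.862, 0.0962]), (60, [274.2, 140.8], [0.5712, 0.2346]), (12, [247.1, 146.8], [0.4812, 0.2578]), (15, [274.2, 198.8], [0.4402, -0.0044]), (10, [264.8, 205.8], [0.4049, -0.0134])]
green [(8, [290.8, 335.6], [0.2718, -0.3846]), (6, [253.2, 336.2], [0.2038, -0.3402]), (19, [286.7, 343.0], [0.2564, -0.394])]
blue [(16, [306.6, 69.1], [0.9245, 0.5937]), (83, [343.3, 96.6], [0.9244, 0.326]), (99, [405.5, 143.4], [0.924, -0.0283]), (19, [70.7, 132.5], [-0.003, 0.6996]), (42, [39.2, 143.1], [-0.1076, 0.6999]), (7, [16.3, 151.0], [-0.181, 0.6996])]
```

```bash
python3 -m jog '[{"linear":[0,0,0.6],"roll":0},{"linear":[0,0,0.6],"roll":0},{"linear":[0,0,0.6],"roll":0},{"linear":[0,0,0.4],"roll":0},{"linear":[0,0,0.3],"roll":0},{"linear":[0,0,0.15],"roll":0},{"linear":[0,0,0],"roll":0},{"linear":[0,0,0],"roll":0}]' | grep -E "pos|ft|grip"
python3 -m jog '[{"linear":[0,0,0],"roll":0},{"linear":[0,0,0],"roll":0},{"linear":[0,0,0],"roll":0},{"linear":[0,0,0],"roll":0},{"linear":[0,0,0],"roll":0}]' -1 60 | grep -E "pos|ft|grip"
python3 -m jog '[{"linear":[0,0,-0.4],"roll":0},{"linear":[0,0,-0.7],"roll":0},{"linear":[0,0,-0.7],"roll":0},{"linear":[0,0,-0.8],"roll":0},{"linear":[0,0,0],"roll":0.97},{"linear":[0,0,0],"roll":0.97},{"linear":[0,0,0],"roll":0.97},{"linear":[0,0,0],"roll":0.97},{"linear":[0,0,0],"roll":0.97},{"linear":[0,0,0],"roll":0},{"linear":[0,0,0],"roll":0}]'
python3 -c "
from h import *
check();print(tool([.461,.305,.106]));print(find('yellow','side'))"
```

```text
position: [0.4234, -0.0073, 0.0027]
ft_force: [0.9, -0.2, 0.3]
grip_width: 0.0598
gripper_force: 0.0
position: [0.4277, -0.0106, 0.0062]
ft_force: [-5.2, -19.3, 46.0]
grip_width: 0.0087
gripper_force: 67.2
time_s: 38.95
position: [0.4232, -0.0072, 0.1068]
tool_rot: [[-0.985, 0.171, 0.001], [0.171, 0.985, -0.0], [-0.001, -0.0, -1.0]]
ft_force: [-0.6, 0.0, 1.2]
grip_width: -0.0
gripper_force: 0.0
red 24 [269.7 202.5] 21 [268.7 201.2]
yellow 35 [316.7 210.2] 0 None
green 11 [269.6 156.3] 6 [276.8 153.7]
blue 16 [255.8 184.6] 8 [254.4 184.8]
[0.4  7.85 0.02]
[(80, [363.2, 157.2], [0.7646, -0.0044])]
```

The grasp slipped off the top, so the tips stand higher than the TCP while partly open. I'll find by how much, by touching the bare bench at the grasp opening.

```bash
python3 -c "
from h import *
s=optics.get_image('side');t=optics.get_image('top')
print(find('red','side',s),find('red','top',t,3))"
python3 -m jog '[{"linear":[-0.8,0.14,0],"roll":0},{"linear":[-0.8,0.14,0],"roll":0},{"linear":[0,0,0.7],"roll":0},{"linear":[0,0,0.7],"roll":0},{"linear":[0,0,0.7],"roll":0},{"linear":[0,0,0.4],"roll":0},{"linear":[0,0,0.1],"roll":0},{"linear":[0,0,0],"roll":0},{"linear":[0,0,0],"roll":0}]' 0.1 60 | grep -E "pos|ft|grip"
python3 -m jog '[{"linear":[0,0,0.05],"roll":0},{"linear":[0,0,0.05],"roll":0},{"linear":[0,0,0],"roll":0}]' | grep -E "pos|ft"
python3 -m jog '[{"linear":[0,0,0.05],"roll":0},{"linear":[0,0,0],"roll":0}]' | grep -E "pos|ft"
python3 -m jog '[{"linear":[0,0,0.05],"roll":0},{"linear":[0,0,0],"roll":0}]' | grep -E "pos|ft"
python3 -m jog '[{"linear":[0,0,0.05],"roll":0},{"linear":[0,0,0],"roll":0}]' | grep -E "pos|ft"
```

```text
[(25, [367.6, 131.1], [0.8628, 0.0975]), (71, [273.4, 141.3], [0.5673, 0.2336]), (10, [273.7, 198.5], [0.4396, -0.0025]), (9, [263.6, 204.4], [0.4044, -0.0067])] [(32, [270.5, 135.5], [0.8167, 0.0174])]
position: [0.4887, -0.0074, 0.0032]
ft_force: [1.2, 0.1, 0.5]
grip_width: 0.0472
gripper_force: 0.0
position: [0.4884, -0.0073, -0.0011]
ft_force: [-0.7, -0.2, 0.1]
position: [0.4882, -0.0073, -0.0036]
ft_force: [0.1, -0.5, 0.2]
position: [0.4881, -0.0072, -0.0058]
ft_force: [-0.6, -1.1, -0.0]
position: [0.4881, -0.0072, -0.0079]
ft_force: [0.2, 0.2, 0.4]
```

```bash
python3 -m jog '[{"linear":[0,0,-0.7],"roll":0},{"linear":[0,0,-0.8],"roll":0},{"linear":[0,0,0],"roll":-0.85},{"linear":[0,0,0],"roll":-0.85},{"linear":[0,0,0],"roll":-0.85},{"linear":[0,0,0],"roll":-0.85},{"linear":[0.8,0.16,0],"roll":0},{"linear":[0.82,0.16,0],"roll":0},{"linear":[0,0,0],"roll":0},{"linear":[0,0,0],"roll":0},{"linear":[0,0,0],"roll":0}]' 0.3 | grep -E "pos|rot"
python3 -c "
from h import *
print(tool([.422,-.0025,-.0065]))
print(find('red','side'),find('red','top'))"
```

```text
position: [0.4232, -0.0027, 0.0527]
tool_rot: [[-0.993, -0.122, 0.001], [-0.122, 0.993, -0.0], [-0.001, -0.001, -1.0]]
[0.03 0.01 1.48]
[(25, [367.6, 131.1], [0.8628, 0.0975]), (5, [231.2, 134.6], [0.4657, 0.3508]), (43, [275.1, 140.0], [0.5757, 0.2369]), (14, [273.8, 198.6], [0.4397, -0.0029])] [(32, [270.5, 135.5], [0.8167, 0.0174])]
```

```bash
python3 -m jog '[{"linear":[0.03,0,0.4],"roll":0},{"linear":[0,0,0.4],"roll":0},{"linear":[0,0,0.4],"roll":0},{"linear":[0,0,0.28],"roll":0},{"linear":[0,0,0],"roll":0},{"linear":[0,0,0],"roll":0}]' | grep -E "pos|ft|grip"
python3 -m jog '[{"linear":[0,0,0],"roll":0},{"linear":[0,0,0],"roll":0},{"linear":[0,0,0],"roll":0},{"linear":[0,0,0],"roll":0},{"linear":[0,0,0],"roll":0}]' -0.3 60 | grep -E "pos|ft|grip"
```

```text
position: [0.4216, -0.0027, -0.007]
ft_force: [-0.7, -0.0, -0.8]
grip_width: 0.0555
gripper_force: 0.0
position: [0.422, -0.0029, -0.0056]
ft_force: [-0.6, 0.1, 6.2]
grip_width: 0.0352
gripper_force: 56.1
```

Red is gripped, at a width of 35 mm. On to the red tray.

```bash
python3 -m jog '[{"linear":[0,0,-0.4],"roll":0},{"linear":[0,0,-0.8],"roll":0},{"linear":[0,0,-0.8],"roll":0},{"linear":[0,0,-0.8],"roll":0},{"linear":[0,0,0],"roll":0.85},{"linear":[0,0,0],"roll":0.85},{"linear":[0,0,0],"roll":0.85},{"linear":[0,0,0],"roll":0.85},{"linear":[0,0,0],"roll":0},{"linear":[0,0,0],"roll":0}]' | grep -E "pos|ft|grip"
python3 -m jog '[{"linear":[0.04,0.7,0],"roll":0},{"linear":[0.04,0.7,0],"roll":0},{"linear":[0.04,0.7,0],"roll":0},{"linear":[0.04,0.7,0],"roll":0},{"linear":[0.04,0.7,0],"roll":0},{"linear":[0.04,0.7,0],"roll":0},{"linear":[0.04,0.7,0],"roll":0},{"linear":[0.04,0.7,0],"roll":0},{"linear":[0.04,0.7,0],"roll":0},{"linear":[0.04,0.7,0],"roll":0},{"linear":[0.04,0.75,0],"roll":0},{"linear":[0,0,0],"roll":0}]' | grep -E "pos|ft|grip"
python3 -m jog '[{"linear":[0,0,0],"roll":0},{"linear":[0,0,0],"roll":0},{"linear":[0,0,0],"roll":0}]' | grep -E "pos|ft|grip"
python3 -c "
from h import *
print(tool([.461,.305,.0]))
for c_ in ('red','yellow','green','blue'): print(c_,find(c_,'side'))"
```

```text
position: [0.4212, -0.0026, 0.1057]
ft_force: [0.2, 0.5, -0.3]
grip_width: 0.0348
gripper_force: 57.1
position: [0.4576, 0.3098, 0.1053]
ft_force: [-0.5, -0.5, -1.7]
grip_width: 0.0353
gripper_force: 57.2
position: [0.4574, 0.3049, 0.1053]
ft_force: [-0.2, -0.2, 0.0]
grip_width: 0.0352
gripper_force: 57.2
[-0.09  0.02  2.63]
red [(26, [367.7, 131.2], [0.8628, 0.097]), (5, [236.2, 153.6], [0.4364, 0.2464])]
yellow [(10, [267.0, 134.1], [0.5687, 0.2818]), (12, [256.9, 137.0], [0.5326, 0.2871]), (74, [363.4, 156.7], [0.7665, -0.0025])]
green [(9, [266.6, 157.0], [0.5099, 0.1741]), (5, [294.0, 339.4], [0.2733, -0.3958])]
blue [(15, [303.2, 66.6], [0.9246, 0.6213]), (55, [334.1, 89.7], [0.9244, 0.3876]), (29, [362.4, 111.0], [0.9243, 0.2053]), (6, [86.5, 127.2], [0.0514, 0.6999]), (10, [17.3, 150.7], [-0.1778, 0.6993]), (7, [261.7, 183.0], [0.441, 0.0749]), (10, [250.1, 186.1], [0.4062, 0.0829])]
```

```bash
python3 -m jog '[{"linear":[-0.09,0.02,0.6],"roll":0},{"linear":[0,0,0.7],"roll":0},{"linear":[0,0,0.6],"roll":0},{"linear":[0,0,0.5],"roll":0},{"linear":[0,0,0.2],"roll":0},{"linear":[0,0,0],"roll":0},{"linear":[0,0,0],"roll":0}]' | grep -E "pos|ft|grip"
python3 -m jog '[{"linear":[0,0,0],"roll":0},{"linear":[0,0,0],"roll":0},{"linear":[0,0,0],"roll":0},{"linear":[0,0,0],"roll":0}]' 0.2 | grep -E "pos|ft|grip"
python3 -m jog '[{"linear":[0,0,-0.4],"roll":0},{"linear":[0,0,-0.6],"roll":0},{"linear":[0,0,-0.7],"roll":0},{"linear":[0,0,-0.7],"roll":0},{"linear":[0,0,0],"roll":0},{"linear":[0,0,0],"roll":0}]' | grep -E "pos|ft|grip"
python3 -c "
from h import *
print(tool([.529,.1745,.1]))
for c_ in ('red','yellow','green','blue'): print(c_,find(c_,'side'),find(c_,'top'))"
```

```text
position: [0.4616, 0.3059, 0.0018]
ft_force: [0.2, 1.0, 0.6]
grip_width: 0.0356
gripper_force: 57.1
position: [0.4614, 0.306, 0.0019]
ft_force: [0.6, 0.8, -0.1]
grip_width: 0.0511
gripper_force: 0.0
position: [0.4618, 0.3062, 0.0988]
ft_force: [-0.1, 0.1, -0.0]
grip_width: 0.0513
gripper_force: 0.0
[-2.23 -2.95 -0.03]
red [(25, [367.6, 131.2], [0.8624, 0.0967])] [(32, [270.5, 135.5], [0.8167, 0.0174]), (5, [192.0, 228.0], [0.4804, 0.2938])]
yellow [(10, [267.0, 134.1], [0.5687, 0.2818]), (6, [257.7, 138.2], [0.5317, 0.2798]), (73, [363.2, 157.0], [0.7653, -0.0032])] [(45, [304.0, 163.0], [0.7109, -0.1046]), (16, [195.5, 203.0], [0.5697, 0.2842]), (18, [193.6, 213.1], [0.5334, 0.2898])]
green [(9, [266.6, 157.0], [0.5099, 0.1741]), (5, [261.8, 330.2], [0.2256, -0.3385])] [(8, [351.5, 185.8], [0.6244, -0.2743]), (14, [226.4, 208.7], [0.5475, 0.173]), (16, [226.9, 218.7], [0.5118, 0.1705])]
blue [(90, [333.8, 89.5], [0.9243, 0.3899]), (69, [386.8, 129.3], [0.9242, 0.0678]), (5, [83.0, 128.4], [0.0392, 0.6995]), (11, [74.0, 131.4], [0.0083, 0.6999]), (12, [19.6, 149.8], [-0.1706, 0.6998]
[... 3375 characters left out ...]
0.16, -0.7424]), (27, [65.0, 318.1], [0.1709, 0.7342]), (9, [572.8, 313.8], [0.1505, -1.0545]), (7, [489.3, 320.1], [0.1411, -0.7431]), (5, [574.8, 324.0], [0.1146, -1.0588]), (18, [489.7, 332.9], [0.0978, -0.7417]), (6, [63.7, 330.5], [0.1286, 0.7368]), (10, [573.5, 329.3], [0.0965, -1.0521]), (5, [573.4, 333.0], [0.0837, -1.0506]), (9, [64.9, 337.3], [0.1056, 0.731]), (9, [575.7, 339.7], [0.0603, -1.0571]), (5, [63.4, 345.0], [0.0796, 0.7351]), (21, [575.9, 356.9], [0.0012, -1.0528]), (21, [491.9, 365.3], [-0.0116, -0.7422]), (6, [578.7, 377.8], [-0.0711, -1.0573]), (35, [493.2, 388.3], [-0.0881, -0.7422]), (10, [579.0, 385.8], [-0.0983, -1.0565]), (14, [578.0, 392.8], [-0.1217, -1.0509])]
```

Red and yellow are in the red tray. Green is next.

```bash
python3 -m jog '[{"linear":[-0.45,-0.59,0],"roll":0},{"linear":[-0.45,-0.59,0],"roll":0},{"linear":[-0.45,-0.59,0],"roll":0},{"linear":[-0.45,-0.59,0],"roll":0},{"linear":[-0.43,-0.59,0],"roll":0},{"linear":[0,0,0],"roll":-0.85},{"linear":[0,0,0],"roll":-0.85},{"linear":[0,0,0],"roll":-0.85},{"linear":[0,0,0.5],"roll":0},{"linear":[0,0,0.5],"roll":0},{"linear":[0,0,0],"roll":0},{"linear":[0,0,0],"roll":0}]' 0.17 60 | grep -E "pos|rot"
python3 -c "
from h import *
print(tool([.529,.174,-.0065]))
print(find('green','side'))"
```

```text
position: [0.5282, 0.1742, 0.0567]
tool_rot: [[-0.999, -0.048, -0.002], [-0.048, 0.999, -0.0], [0.002, -0.0, -1.0]]
[-0.02 -0.01  1.58]
[(35, [287.3, 73.7], [0.8374, 0.6075]), (5, [262.2, 331.0], [0.2255, -0.3407]), (20, [287.4, 339.2], [0.2618, -0.3875]), (21, [285.1, 344.3], [0.2521, -0.3945])]
```

Then lift to z≈0.11 and turn to the green tray's yaw (7.6°).

```bash
python3 -m jog '[{"linear":[-0.02,0,0.4],"roll":0},{"linear":[0,0,0.4],"roll":0},{"linear":[0,0,0.4],"roll":0},{"linear":[0,0,0.36],"roll":0},{"linear":[0,0,0],"roll":0},{"linear":[0,0,0],"roll":0}]' | grep -E "pos|ft|grip"
python3 -m jog '[{"linear":[0,0,0],"roll":0},{"linear":[0,0,0],"roll":0},{"linear":[0,0,0],"roll":0},{"linear":[0,0,0],"roll":0},{"linear":[0,0,0],"roll":0}]' -0.3 60 | grep -E "pos|ft|grip"
python3 -m jog '[{"linear":[0,0,-0.4],"roll":0},{"linear":[0,0,-0.8],"roll":0},{"linear":[0,0,-0.8],"roll":0},{"linear":[0,0,-0.8],"roll":0},{"linear":[0,0,-0.4],"roll":0},{"linear":[0,0,0],"roll":-0.95},{"linear":[0,0,0],"roll":0},{"linear":[0,0,0],"roll":0}]'
python3 -c "
from h import *
print(tool([.5816,-.279,.12]))"
```

```text
position: [0.5298, 0.1744, -0.0044]
ft_force: [0.2, 0.1, 0.3]
grip_width: 0.0501
gripper_force: 0.0
position: [0.5304, 0.1745, -0.0033]
ft_force: [-1.0, 0.4, 6.7]
grip_width: 0.0338
gripper_force: 60.3
time_s: 49.32
position: [0.5292, 0.1743, 0.1233]
tool_rot: [[-0.992, -0.129, 0.0], [-0.129, 0.992, 0.0], [-0.0, -0.0, -1.0]]
ft_force: [-0.2, -0.6, -1.2]
grip_width: 0.0338
gripper_force: 60.0
[  0.16 -11.41   0.08]
```

```bash
python3 -m jog '[{"linear":[0.01,-0.7,0],"roll":0},{"linear":[0.01,-0.7,0],"roll":0},{"linear":[0.01,-0.7,0],"roll":0},{"linear":[0.01,-0.7,0],"roll":0},{"linear":[0.01,-0.7,0],"roll":0},{"linear":[0.01,-0.7,0],"roll":0},{"linear":[0.01,-0.7,0],"roll":0},{"linear":[0.01,-0.7,0],"roll":0},{"linear":[0.01,-0.7,0],"roll":0},{"linear":[0.01,-0.7,0],"roll":0},{"linear":[0.01,-0.7,0],"roll":0},{"linear":[0.01,-0.7,0],"roll":0}]' | grep -E "pos|ft|grip"
python3 -m jog '[{"linear":[0.01,-0.7,0],"roll":0},{"linear":[0.01,-0.7,0],"roll":0},{"linear":[0.01,-0.7,0],"roll":0},{"linear":[0.01,-0.7,0],"roll":0},{"linear":[0,-0.2,0],"roll":0},{"linear":[0,0,0],"roll":0},{"linear":[0,0,0],"roll":0},{"linear":[0,0,0],"roll":0}]' | grep -E "pos|ft|grip"
python3 -c "
from h import *
print(tool([.5816,-.279,.0027]))"
```

```text
position: [0.5682, -0.1607, 0.1222]
ft_force: [0.4, 0.4, -1.2]
grip_width: 0.0342
gripper_force: 60.0
position: [0.5826, -0.2771, 0.1226]
ft_force: [-0.3, 0.8, -1.1]
grip_width: 0.0339
gripper_force: 60.0
[ 0.03 -0.05  3.  ]
```

```bash
python3 -m jog '[{"linear":[0.03,-0.05,0.6],"roll":0},{"linear":[0,0,0.7],"roll":0},{"linear":[0,0,0.7],"roll":0},{"linear":[0,0,0.6],"roll":0},{"linear":[0,0,0.3],"roll":0},{"linear":[0,0,0.08],"roll":0},{"linear":[0,0,0],"roll":0},{"linear":[0,0,0],"roll":0}]' | grep -E "pos|ft|grip"
python3 -m jog '[{"linear":[0,0,0],"roll":0},{"linear":[0,0,0],"roll":0},{"linear":[0,0,0],"roll":0},{"linear":[0,0,0],"roll":0}]' 0.2 | grep -E "pos|ft|grip"
python3 -m jog '[{"linear":[0,0,-0.4],"roll":0},{"linear":[0,0,-0.6],"roll":0},{"linear":[0,0,-0.7],"roll":0},{"linear":[0,0,-0.7],"roll":0},{"linear":[0,0,-0.6],"roll":0},{"linear":[0,0,0],"roll":0},{"linear":[0,0,0],"roll":0}]' | grep -E "pos|ft|grip"
python3 -c "
from h import *
print(tool([.4245,.079,.12]))
s=optics.get_image('side')
for c_ in ('red','yellow','green','blue'): print(c_,[q for q in find(c_,'side',s) if .35<q[2][0]<.68 and abs(q[2][1])<.45])"
```

```text
position: [0.5826, -0.2808, 0.0052]
ft_force: [0.8, 0.1, -0.3]
grip_width: 0.0341
gripper_force: 60.0
position: [0.582, -0.281, 0.0043]
ft_force: [0.3, 0.2, -0.4]
grip_width: 0.0515
gripper_force: 0.0
position: [0.5822, -0.2811, 0.1251]
ft_force: [-1.1, 0.5, -0.1]
grip_width: 0.0511
gripper_force: 0.0
[2.73 9.44 0.1 ]
red []
yellow [(13, [266.6, 133.3], [0.5697, 0.2866]), (12, [256.2, 135.8], [0.5337, 0.2949])]
green [(14, [378.3, 235.7], [0.6011, -0.2789])]
blue []
```

```bash
python3 -m jog '[{"linear":[0.2,0.68,0],"roll":0},{"linear":[0.2,0.68,0],"roll":0},{"linear":[0.2,0.68,0],"roll":0},{"linear":[0.2,0.68,0],"roll":0},{"linear":[0.2,0.68,0],"roll":0},{"linear":[0.2,0.68,0],"roll":0},{"linear":[0.2,0.68,0],"roll":0},{"linear":[0.2,0.68,0],"roll":0},{"linear":[0.2,0.68,0],"roll":0},{"linear":[0.2,0.68,0],"roll":0},{"linear":[0.2,0.68,0],"roll":0},{"linear":[0,0,0],"roll":0}]' 0.3 | grep -E "pos|ft|grip"
python3 -c "
from h import *
for i in range(2):
  for n in ('side','top'):
    print(n,[q for q in find('blue',n,None,3) if .3<q[2][0]<.68 and abs(q[2][1])<.5])"
```

```text
position: [0.4522, 0.008, 0.1225]
ft_force: [0.2, 0.0, 0.4]
grip_width: 0.0557
gripper_force: 0.0
side []
top []
side []
top []
```

```bash
python3 -m jog '[{"linear":[-0.8,0,0],"roll":0},{"linear":[-0.8,0,0],"roll":0},{"linear":[-0.8,0,0],"roll":0},{"linear":[0,0,0],"roll":0},{"linear":[0,0,0],"roll":0}]' | grep -E "pos"
python3 -c "
from h import *
for n in ('side','top'):
    print(n,[q for q in find('blue',n,None,3) if .3<q[2][0]<.68 and abs(q[2][1])<.5])
s=optics.get_image('side');a=cv2.cvtColor(cv2.imread('pics/side0.png'),cv2.COLOR_BGR2RGB)
h=cv2.cvtColor(s,cv2.COLOR_RGB2HSV);print(s[182:192,248:268].sum(2)//3);print(a[182:192,248:268].sum(2)//3)"
```

```text
position: [0.5515, 0.016, 0.1224]
side [(3, [262.3, 185.0], [0.4385, 0.0662])]
top []
[[156 137 152 177 183 178 168 160 157 159 166 173 152 119 130 170 189 188
  187 188]
 [149 116 129 170 181 159 133 119 118 116 139 167 168 135 120 152 180 184
  179 175]
 [157 120 116 159 174 147 108  98  91  94 122 164 182 150 121 144 180 178
  174 174]
 [166 128 115 149 174 148 108  94  93 105 137 182 195 172 132 140 178 178
  175 171]
 [166 137 118 143 177 170 139 129 134 152 170 195 202 187 137 122 149 167
  174 170]
 [176 153 118 128 167 181 173 171 181 188 188 187 184 168 121  92 109 144
  169 171]
 [166 158 119 115 152 177 178 181 179 174 151 143 133 117  92  75  83 128
  170 178]
 [166 150 123 105 132 150 148 138 131 118 106 102  98  91  82  75  78 121
  171 187]
 [166 136 103  85  93 108 106 102  99  94  93  90  95  93  91  76  75 109
  158 186]
 [164 129  93  75  77  84  93  94  95  93  96  94  97  96  91  75  74  99
  141 179]]
[[165 152 164 194 198 194 189 182 178 183 187 189 166 129 141 181 192 194
  193 195]
 [161 131 150 191 196 182 159 145 139 142 157 177 179 137 132 167 191 193
  190 191]
 [166 130 137 183 192 164 129  99  96 104 122 160 180 149 128 157 190 190
  194 192]
 [172 138 128 164 180 153 107  91  95 102 129 172 190 168 130 143 176 187
  193 193]
 [170 144 129 158 183 164 132 117 123 139 166 190 196 178 129 120 149 173
  187 192]
 [164 153 129 143 180 189 171 160 163 173 183 183 178 160 113  94 112 146
  178 192]
 [166 164 133 128 168 191 187 177 169 165 155 144 132 112  86  75  90 128
  175 191]
 [167 164 131 115 142 164 157 140 124 118 107 101  94  84  79  72  77 122
  175 190]
 [180 147 107  92  97 111 107 100  95  90  91  91  90  88  83  73  71 117
  168 188]
 [179 132  92  73  75  83  89  91  92  88  90  91  92  91  90  75  76 105
  154 186]]
```

Blue hasn't moved; it was only in shadow. Picking it now.

```bash
python3 -m jog '[{"linear":[0,0,0],"roll":0.87},{"linear":[0,0,0],"roll":0.87},{"linear":[0,0,0],"roll":0.87},{"linear":[0,0,0],"roll":0.87},{"linear":[0,0,0],"roll":0.87},{"linear":[0.69,0.78,0],"roll":0},{"linear":[0.69,0.78,0],"roll":0},{"linear":[0.68,0,0],"roll":0},{"linear":[0.68,0,0],"roll":0},{"linear":[0,0,0],"roll":0},{"linear":[0,0,0],"roll":0}]' | grep -E "pos|rot"
python3 -c "
from h import *
print(tool([.4245,.079,.05]))"
```

```text
position: [0.4586, 0.1043, 0.1242]
tool_rot: [[-0.969, 0.245, 0.001], [0.245, 0.969, -0.0], [-0.001, 0.0, -1.0]]
[ 0.67 -0.82  1.85]
```

```bash
python3 -m jog '[{"linear":[0.67,-0.4,0],"roll":0},{"linear":[0,-0.42,0],"roll":0},{"linear":[0,0,0.6],"roll":0},{"linear":[0,0,0.6],"roll":0},{"linear":[0,0,0.6],"roll":0},{"linear":[0,0,0],"roll":0},{"linear":[0,0,0],"roll":0},{"linear":[0,0,0],"roll":0}]' 0.3 60| grep -E "pos|ft"
python3 -m jog '[{"linear":[0,0,0.4],"roll":0},{"linear":[0,0,0.4],"roll":0},{"linear":[0,0,0.4],"roll":0},{"linear":[0,0,0.22],"roll":0},{"linear":[0,0,0],"roll":0},{"linear":[0,0,0],"roll":0}]' | grep -E "pos|ft|grip"
python3 -m jog '[{"linear":[0,0,0],"roll":0},{"linear":[0,0,0],"roll":0},{"linear":[0,0,0],"roll":0},{"linear":[0,0,0],"roll":0},{"linear":[0,0,0],"roll":0}]' -0.3 60 | grep -E "pos|ft|grip"
```

```text
position: [0.4267, 0.0787, 0.0526]
ft_force: [0.5, -0.3, 0.4]
position: [0.4265, 0.079, -0.0043]
ft_force: [0.0, 0.7, 0.8]
grip_width: 0.0555
gripper_force: 0.0
position: [0.4265, 0.079, -0.0037]
ft_force: [-1.4, 0.5, 10.0]
grip_width: 0.0337
gripper_force: 59.1
```

```bash
python3 -m jog '[{"linear":[0,0,-0.4],"roll":0},{"linear":[0,0,-0.8],"roll":0},{"linear":[0,0,-0.8],"roll":0},{"linear":[0,0,-0.8],"roll":0},{"linear":[0,0,-0.4],"roll":0},{"linear":[0,0,0],"roll":-0.87},{"linear":[0,0,0],"roll":-0.87},{"linear":[0,0,0],"roll":-0.87},{"linear":[0,0,0],"roll":-0.87},{"linear":[0,0,0],"roll":-0.87},{"linear":[0,0,0],"roll":0}]' | grep -E "pos|rot|grip"
python3 -m jog '[{"linear":[-0.066,-0.67,0],"roll":0},{"linear":[-0.066,-0.67,0],"roll":0},{"linear":[-0.066,-0.67,0],"roll":0},{"linear":[-0.066,-0.67,0],"roll":0},{"linear":[-0.066,-0.67,0],"roll":0},{"linear":[-0.066,-0.67,0],"roll":0},{"linear":[-0.066,-0.67,0],"roll":0},{"linear":[-0.066,-0.67,0],"roll":0},{"linear":[-0.066,-0.67,0],"roll":0},{"linear":[-0.066,-0.67,0],"roll":0},{"linear":[-0.066,-0.67,0],"roll":0},{"linear":[-0.066,-0.67,0],"roll":0}]' | grep -E "pos|ft|grip"
python3 -m jog '[{"linear":[-0.066,-0.67,0],"roll":0},{"linear":[-0.066,-0.67,0],"roll":0},{"linear":[0,0,0],"roll":0},{"linear":[0,0,0],"roll":0},{"linear":[0,0,0],"roll":0}]' | grep -E "pos|ft|grip"
python3 -c "
from h import *
print(tool([.512,-.289,.0025]))"
```

```text
position: [0.4256, 0.0791, 0.1235]
tool_rot: [[-0.991, -0.134, 0.001], [-0.134, 0.991, -0.0], [-0.001, -0.0, -1.0]]
grip_width: 0.0337
gripper_force: 60.9
position: [0.4992, -0.2369, 0.1233]
ft_force: [-0.0, 0.2, -1.2]
grip_width: 0.0338
gripper_force: 60.8
position: [0.5111, -0.2874, 0.1229]
ft_force: [0.9, 0.8, -0.9]
grip_width: 0.034
gripper_force: 60.8
[-0.02 -0.05  3.01]
```

```bash
python3 -m jog '[{"linear":[-0.02,-0.04,0.6],"roll":0},{"linear":[0,0,0.7],"roll":0},{"linear":[0,0,0.7],"roll":0},{"linear":[0,0,0.6],"roll":0},{"linear":[0,0,0.3],"roll":0},{"linear":[0,0,0.08],"roll":0},{"linear":[0,0,0],"roll":0},{"linear":[0,0,0],"roll":0}]' | grep -E "pos|ft|grip"
python3 -m jog '[{"linear":[0,0,0],"roll":0},{"linear":[0,0,0],"roll":0},{"linear":[0,0,0],"roll":0},{"linear":[0,0,0],"roll":0}]' 0.2 | grep -E "pos|ft|grip"
python3 -m jog '[{"linear":[0,0,-0.4],"roll":0},{"linear":[0,0,-0.7],"roll":0},{"linear":[0,0,-0.8],"roll":0},{"linear":[0,0,-0.8],"roll":0},{"linear":[0,0,-0.7],"roll":0},{"linear":[0,0,0],"roll":0.9},{"linear":[0,0,0],"roll":0.9},{"linear":[0,0,0],"roll":0.9},{"linear":[0,0,0],"roll":0.9},{"linear":[0,0,0],"roll":0.9},{"linear":[0,0,0],"roll":0},{"linear":[0,0,0],"roll":0}]' -1 | grep -E "pos|ft|rot|grip"
python3 -c "
from h import *
print(tool([.520,-.508,.13]),env.observe()['q'])
s=optics.get_image('side');t=optics.get_image('top')
for c_ in ('red','yellow','green','blue'): print(c_,[[q for q in find(c_,n,i,3) if .35<q[2][0]<.68 and abs(q[2][1])<.45] for n,i in (('side',s),('top',t))])
for c_ in range(1): pass
m=cv2.inRange(cv2.cvtColor(s,cv2.COLOR_RGB2HSV),(0,0,0),(180,255,70)); k,l,st,ce=cv2.connectedComponentsWithStats(m[280:310,400:425]); print([(st[i].tolist(),(ce[i]+[400,280]).round(1)) for i in range(1,k)])"
```

```text
position: [0.5129, -0.2893, 0.0048]
ft_force: [0.2, 0.2, -1.5]
grip_width: 0.0337
gripper_force: 60.8
position: [0.5126, -0.2897, 0.0042]
ft_force: [-0.4, -0.5, -0.4]
grip_width: 0.0512
gripper_force: 0.0
position: [0.5124, -0.2895, 0.1398]
tool_rot: [[-0.967, 0.256, 0.0], [0.256, 0.967, -0.0], [-0.0, -0.0, -1.0]]
ft_force: [0.8, -1.7, -0.1]
grip_width: -0.0003
gripper_force: 0.0
[-1.58 -5.23  0.25] [-4.09853880e+01  2.86516616e+01  7.42015620e+01  1.25591859e-03
  7.71361540e+01 -1.16141277e+02]
red [[(7, [260.0, 127.6], [0.5663, 0.3298]), (6, [252.5, 129.5], [0.5395, 0.3348]), (8, [245.0, 131.5], [0.5128, 0.3394]), (3, [239.0, 133.0], [0.4918, 0.3435]), (3, [228.0, 136.0], [0.4533, 0.3498])], []]
yellow [[(14, [266.9, 133.8], [0.5691, 0.2837]), (13, [256.3, 136.1], [0.5332, 0.293])], [(17, [194.7, 202.9], [0.5701, 0.2871]), (19, [193.5, 213.1], [0.5336, 0.2901])]]
green [[(11, [378.5, 235.8], [0.6012, -0.2795]), (13, [367.8, 242.5], [0.5645, -0.281])], [(81, [340.8, 193.6], [0.5964, -0.2351])]]
blue [[(20, [358.5, 250.4], [0.5294, -0.2872]), (19, [347.6, 257.6], [0.4933, -0.2894])], [(9, [355.7, 211.7], [0.5301, -0.2863])]]
[([10, 17, 1, 1, 1], array([410., 297.])), ([10, 20, 1, 1, 1], array([410., 300.]))]
```

All four blocks are in their trays. Next I'll go behind the knob with the fingers shut.

```bash
python3 -m jog '[{"linear":[-0.22,-0.74,0],"roll":0},{"linear":[-0.22,-0.74,0],"roll":0},{"linear":[-0.22,-0.74,0],"roll":0},{"linear":[-0.22,-0.74,0],"roll":0},{"linear":[-0.22,-0.74,0],"roll":0},{"linear":[-0.22,-0.74,0],"roll":0},{"linear":[-0.22,-0.74,0],"roll":0},{"linear":[0,0,0],"roll":0},{"linear":[0,0,0],"roll":0}]' | grep -E "pos|ft"
python3 -m jog '[{"linear":[0,0,0.6],"roll":0},{"linear":[0,0,0.6],"roll":0},{"linear":[0,0,0.6],"roll":0},{"linear":[0,0,0.1],"roll":0},{"linear":[0,0,0],"roll":0},{"linear":[0,0,0],"roll":0}]' | grep -E "pos|ft"
python3 -c "
from h import *
piv=np.array([.418,-.303]);n=np.array([.256,.967])
s=optics.get_image('side')
print('knob top',(proj('side',[.5305,-.4695,.09])),s[285:300,404:420].sum(2)//3)
R=env.observe()['tool_rot'];last=None
for ph in range(-56,10,6):
    k=piv+.205*np.array([np.cos(np.radians(ph)),np.sin(np.radians(ph))])-.0215*n
    p=np.array([*k,.064]); 
    if last is None: print(ph,k,tool(p))
    else: print(ph,k.round(3),np.round(R.T@(p-last)/.04,3)[:2])
    last=p"
```

```text
position: [0.5178, -0.5069, 0.1385]
ft_force: [-0.9, 1.1, 0.5]
position: [0.519, -0.5055, 0.0652]
ft_force: [0.5, 0.6, 1.1]
knob top [411.36997667 290.03786569] [[224 221 214 207 206 204 182 130  80  58  58  56  60  58  58  56]
 [222 222 214 210 207 206 195 165 118  93  84  65  59  57  58  58]
 [215 214 212 208 209 210 209 193 164 152 132  80  57  59  58  58]
 [209 207 209 209 210 209 203 191 175 172 148  92  57  57  56  58]
 [206 206 208 209 205 194 168 143 133 136 123  82  61  60  60  61]
 [208 208 209 210 204 169 121  85  80  85  81  65  57  57  61  57]
 [209 209 212 209 194 145  84  60  57  53  61  58  60  62  58  56]
 [210 211 211 207 178 119  67  59  56  58  55  56  59  58  60  60]
 [212 211 211 208 169 100  59  55  59  61  56  62  61  62  64  58]
 [212 212 212 206 163  93  57  59  59  56  57  62  59  58  59  56]
 [212 213 210 197 146  84  56  55  58  58  59  64  61  60  61  61]
 [216 215 208 182 119  67  58  57  57  60  62  64  70  71  66  62]
 [216 215 209 169  98  54  58  55  57  59  61  68  74  71  68  59]
 [212 209 203 158  94  60  55  54  57  65  71  72  71  66  64  56]
 [201 202 192 153  87  53  59  62  68  84  85  77  67  68  63  62]]
-56 [ 0.52713055 -0.4937432 ] [-0.12  0.35  0.04]
-50 [ 0.544 -0.481] [-0.331  0.422]
-44 [ 0.56  -0.466] [-0.285  0.455]
-38 [ 0.574 -0.45 ] [-0.236  0.482]
-32 [ 0.586 -0.432] [-0.184  0.504]
-26 [ 0.597 -0.414] [-0.13  0.52]
-20 [ 0.605 -0.394] [-0.075  0.531]
-14 [ 0.611 -0.373] [-0.019  0.536]
-8 [ 0.616 -0.352] [0.037 0.535]
-2 [ 0.617 -0.331] [0.092 0.528]
4 [ 0.617 -0.309] [0.147 0.516]
```

```bash
python3 -m jog '[{"linear":[-0.12,0.2,0],"roll":0},{"linear":[0,0.15,0],"roll":0},{"linear":[-0.16,0.21,0],"roll":0},{"linear":[-0.16,0.21,0],"roll":0},{"linear":[-0.14,0.23,0],"roll":0},{"linear":[-0.14,0.23,0],"roll":0},{"linear":[-0.12,0.24,0],"roll":0},{"linear":[-0.12,0.24,0],"roll":0},{"linear":[0,0,0],"roll":0}]' | grep -E "pos|ft"
python3 -m jog '[{"linear":[-0.09,0.25,0],"roll":0},{"linear":[-0.09,0.25,0],"roll":0},{"linear":[-0.06,0.26,0],"roll":0},{"linear":[-0.06,0.26,0],"roll":0},{"linear":[-0.04,0.26,0],"roll":0},{"linear":[-0.04,0.26,0],"roll":0},{"linear":[0,0,0],"roll":0}]' | grep -E "pos|ft"
python3 -c "
from h import *
k=np.array([.418+.205*np.cos(np.radians(-20)),-.303-.205*np.sin(np.radians(20))]);print(tool([*(k-.0215*np.array([.256,.967])),.064]))
t=optics.get_image('top');u=proj('top',[*k,.09]);print(u);x,y=map(int,u);print(t[y-6:y+7,x-7:x+8].sum(2)//3)"
```

```text
position: [0.5753, -0.4477, 0.0643]
ft_force: [1.8, -1.5, 4.6]
position: [0.6052, -0.3919, 0.0643]
ft_force: [3.8, -1.2, 4.6]
[-0.01 -0.05  0.01]
[382.04771825 185.73241102]
[[147 123 111 131 137 143 147 145 121  71  29   7   7  12  33]
 [125 105 124 132 136 142 145 146 145 124  82  38  12  10  18]
 [ 95 117 126 131 135 140 143 144 144 141 129  90  44  18  17]
 [ 91 119 127 132 136 138 143 142 142 142 139 126  98  55  29]
 [110 118 126 131 134 137 140 140 140 139 138 137 136 112  64]
 [114 119 123 127 133 136 138 139 139 140 138 139 137 136 116]
 [116 121 124 126 130 133 136 139 140 138 137 137 135 136 133]
 [112 119 127 130 132 131 135 136 138 136 136 135 133 135 134]
 [ 98 100 113 126 132 134 137 136 139 137 135 135 132 133 132]
 [109 103  97 103 120 130 135 139 138 141 139 137 133 132 130]
 [112 113 112 109 103 111 124 135 141 141 141 140 136 133 130]
 [113 116 117 118 117 112 100 113 134 141 142 142 140 138 134]
 [116 117 117 118 118 117 115 105 105 126 139 142 141 139 135]]
```

```bash
python3 -m jog '[{"linear":[-0.01,0.25,0],"roll":0},{"linear":[-0.01,0.25,0],"roll":0},{"linear":[0.02,0.26,0],"roll":0},{"linear":[0.02,0.26,0],"roll":0},{"linear":[0.05,0.26,0],"roll":0},{"linear":[0.05,0.26,0],"roll":0},{"linear":[0.07,0.25,0],"roll":0},{"linear":[0,0,0],"roll":0}]' | grep -E "pos|ft"
python3 -m jog '[{"linear":[0.04,0.13,0],"roll":0},{"linear":[0.04,0.13,0],"roll":0},{"linear":[0.03,0.1,0],"roll":0},{"linear":[0,0,0],"roll":0}]' | grep -E "pos|ft"
python3 -m jog '[{"linear":[0.03,0.07,0],"roll":0},{"linear":[0,0,0],"roll":0}]' | grep -E "pos|ft"
python3 -m jog '[{"linear":[0.03,0.07,0],"roll":0},{"linear":[0,0,0],"roll":0}]' | grep -E "pos|ft"
```

```text
position: [0.6156, -0.3204, 0.0642]
ft_force: [3.2, 0.1, 4.9]
position: [0.615, -0.3071, 0.0641]
ft_force: [3.2, -0.1, 5.5]
position: [0.6145, -0.3045, 0.0641]
ft_force: [4.1, 0.6, 6.3]
position: [0.614, -0.3015, 0.0641]
ft_force: [4.9, -0.5, 5.3]
```

The y force is low, so I'll check numerically where the bar is.

```bash
python3 -c "
from h import *
s=optics.get_image('side')
print('old knob px',s[284:304:3,411].tolist())
for r in (.05,.09,.13,.16):
  best=[]
  for ph in np.arange(-62,14,4):
    a=np.radians(ph);u=proj('side',[.418+r*np.cos(a),-.303+r*np.sin(a),.054]);best.append((int(ph),s[int(round(u[1])),int(round(u[0]))].tolist()))
  print(r,best)
m=optics.get_image('top')
for r in (.05,.09,.13,.16,.2):
  best=[]
  for ph in np.arange(-6,14,2):
    a=np.radians(ph);u=proj('top',[.418+r*np.cos(a),-.303+r*np.sin(a),.054]);best.append((int(ph),m[int(round(u[1])),int(round(u[0]))].tolist()))
  print('top',r,best)
"
```

```text
old knob px [[153, 150, 124], [156, 152, 126], [154, 148, 122], [155, 150, 123], [155, 152, 124], [171, 174, 145], [225, 230, 207]]
0.05 [(-62, [68, 84, 65]), (-58, [64, 79, 59]), (-54, [70, 82, 66]), (-50, [70, 83, 68]), (-46, [69, 83, 63]), (-42, [70, 83, 66]), (-38, [68, 82, 65]), (-34, [65, 74, 59]), (-30, [68, 75, 63]), (-26, [64, 72, 57]), (-22, [71, 75, 62]), (-18, [85, 85, 72]), (-14, [96, 94, 83]), (-10, [100, 98, 89]), (-6, [113, 110, 98]), (-2, [125, 121, 109]), (2, [128, 123, 113]), (6, [109, 109, 97]), (10, [86, 118, 88])]
0.09 [(-62, [151, 149, 122]), (-58, [154, 149, 119]), (-54, [126, 122, 103]), (-50, [77, 82, 67]), (-46, [66, 76, 62]), (-42, [69, 83, 64]), (-38, [66, 81, 65]), (-34, [67, 82, 64]), (-30, [71, 81, 65]), (-26, [63, 77, 63]), (-22, [67, 83, 66]), (-18, [91, 92, 78]), (-14, [102, 98, 88]), (-10, [100, 97, 83]), (-6, [99, 95, 86]), (-2, [126, 119, 110]), (2, [126, 121, 110]), (6, [139, 131, 112]), (10, [143, 136, 116])]
0.13 [(-62, [158, 152, 127]), (-58, [156, 149, 124]), (-54, [154, 146, 121]), (-50, [226, 231, 209]), (-46, [223, 230, 210]), (-42, [225,
[... 1131 characters left out ...]
, 71]), (12, [103, 93, 72])]
top 0.13 [(-6, [91, 83, 67]), (-4, [92, 82, 65]), (-2, [107, 97, 76]), (0, [108, 98, 77]), (2, [111, 102, 80]), (4, [117, 106, 85]), (6, [117, 108, 84]), (8, [119, 109, 87]), (10, [123, 113, 90]), (12, [126, 115, 92])]
top 0.16 [(-6, [129, 118, 93]), (-4, [129, 118, 93]), (-2, [103, 94, 75]), (0, [116, 105, 85]), (2, [125, 114, 90]), (4, [128, 117, 92]), (6, [128, 117, 91]), (8, [131, 119, 93]), (10, [131, 119, 94]), (12, [133, 121, 97])]
top 0.2 [(-6, [55, 48, 37]), (-4, [134, 123, 96]), (-2, [150, 138, 111]), (0, [145, 133, 104]), (2, [146, 134, 107]), (4, [150, 137, 111]), (6, [156, 143, 115]), (8, [158, 147, 117]), (10, [150, 137, 111]), (12, [129, 118, 93])]
```

The bar is following. I'll keep pushing and watch for the detent force.

```bash
for i in 1; do
python3 -m jog '[{"linear":[0.02,0.06,0],"roll":0},{"linear":[0,0,0],"roll":0}]' | grep -E "pos|ft"
python3 -m jog '[{"linear":[0.02,0.06,0],"roll":0},{"linear":[0,0,0],"roll":0}]' | grep -E "pos|ft"
python3 -m jog '[{"linear":[0.02,0.06,0],"roll":0},{"linear":[0,0,0],"roll":0}]' | grep -E "pos|ft"
python3 -m jog '[{"linear":[0.02,0.06,0],"roll":0},{"linear":[0,0,0],"roll":0}]' | grep -E "pos|ft"
done
```

```text
position: [0.6139, -0.2991, 0.0641]
ft_force: [3.6, -0.2, 5.6]
position: [0.6137, -0.2965, 0.0641]
ft_force: [4.0, -0.6, 4.9]
position: [0.6136, -0.294, 0.0641]
ft_force: [3.3, -0.2, 5.3]
position: [0.6134, -0.2914, 0.0641]
ft_force: [3.8, 0.9, 5.7]
```

```bash
python3 -m jog '[{"linear":[0.02,0.06,0],"roll":0},{"linear":[0,0,0],"roll":0}]' | grep -E "pos|ft"
python3 -m jog '[{"linear":[0.02,0.06,0],"roll":0},{"linear":[0,0,0],"roll":0}]' | grep -E "pos|ft"
python3 -m jog '[{"linear":[0.02,0.06,0],"roll":0},{"linear":[0,0,0],"roll":0}]' | grep -E "pos|ft"
python3 - <<'E'
from h import *
s=optics.get_image('side')
# transverse profiles across tray-line at several radii: brightness vs lateral offset from shut line
d=np.array([np.cos(np.radians(7.6)),np.sin(np.radians(7.6))]);n=np.array([-d[1],d[0]])
g=cv2.GaussianBlur(s,(3,3),0).astype(int)
for r in (.03,.05,.07,.09,.125):
    o=[]
    for k in range(-40,25,3):
        p=np.array([.418,-.303])+d*r+n*k/1000;u=proj('side',[*p,.054]);c_=g[int(round(u[1])),int(round(u[0]))];o.append((k,int(c_[0]-c_[1]),int(c_.sum()//3)))
    print(r,[q for q in o if q[1]>=0])
E
```

```text
position: [0.6133, -0.2889, 0.0641]
ft_force: [4.2, 0.1, 5.5]
position: [0.6131, -0.2864, 0.0641]
ft_force: [4.0, 0.4, 5.4]
position: [0.6129, -0.2839, 0.0641]
ft_force: [4.1, 0.8, 5.1]
0.03 [(-10, 2, 96), (-7, 5, 118), (-4, 6, 132), (-1, 6, 133), (2, 7, 126), (5, 3, 113)]
0.05 [(-34, 1, 94), (-31, 5, 98), (-28, 5, 98), (-25, 4, 95), (-22, 4, 92), (-19, 3, 90), (-16, 3, 91), (-13, 2, 92), (-10, 2, 101), (-7, 3, 106), (-4, 5, 115), (-1, 5, 116), (2, 1, 103), (5, 1, 103)]
0.07 [(-37, 1, 91), (-34, 5, 97), (-31, 5, 99), (-28, 6, 110), (-25, 3, 107), (-22, 2, 105), (-19, 3, 94), (-16, 3, 93), (-13, 3, 91), (-10, 3, 102), (-7, 6, 113), (-4, 5, 117), (-1, 5, 116), (2, 4, 114), (5, 2, 113)]
0.09 [(-28, 4, 105), (-25, 7, 120), (-22, 5, 113), (-19, 5, 107), (-16, 4, 96), (-13, 4, 99), (-10, 4, 110), (-7, 5, 115), (-4, 5, 117), (-1, 6, 119), (2, 6, 120), (5, 3, 117)]
0.125 [(-28, 2, 96), (-25, 3, 96), (-22, 4, 94), (-19, 4, 95), (-16, 4, 113), (-13, 5, 121), (-10, 5, 121), (-7, 4, 116), (-4, 4, 113), (-1, 1, 107)]
```

```bash
python3 -m jog '[{"linear":[0,-0.5,0],"roll":0},{"linear":[0,-0.5,0],"roll":0},{"linear":[0,0,0],"roll":0},{"linear":[0,0,0],"roll":0}]' | grep -E "pos|ft"
python3 -m jog '[{"linear":[0,0,-0.8],"roll":0},{"linear":[0,0,-0.8],"roll":0},{"linear":[0,0,-0.4],"roll":0},{"linear":[0,-0.8,0],"roll":0},{"linear":[0,-0.8,0],"roll":0},{"linear":[0,-0.8,0],"roll":0},{"linear":[0,0,0],"roll":0},{"linear":[0,0,0],"roll":0}]' | grep -E "pos|ft"
python3 - <<'E'
from h import *
s=optics.get_image('side');t=optics.get_image('top')
for nm,im in (('side',s),('top',t)):
  for ph in (-20,-15,-12,-9,-6,-3,0,3,5,7.6,10):
    a=np.radians(ph);row=[]
    for r in (.06,.09,.12,.15,.18,.205,.225):
        u=proj(nm,[.418+r*np.cos(a),-.303+r*np.sin(a),.09 if r==.205 else .054]);row.append(im[int(round(u[1])),int(round(u[0]))].tolist())
    print(nm,ph,row)
E
```

```text
position: [0.601, -0.323, 0.0625]
ft_force: [0.3, -1.3, 0.7]
position: [0.5766, -0.4157, 0.1425]
ft_force: [0.6, 1.1, -0.1]
side -20 [[109, 106, 89], [75, 90, 71], [72, 90, 70], [79, 107, 79], [211, 216, 188], [226, 219, 183], [226, 220, 184]]
side -15 [[101, 96, 83], [102, 101, 88], [70, 80, 64], [73, 84, 65], [79, 106, 78], [223, 217, 181], [221, 216, 176]]
side -12 [[102, 99, 85], [111, 107, 92], [86, 89, 72], [71, 80, 64], [76, 90, 71], [225, 219, 181], [225, 219, 181]]
side -9 [[128, 130, 120], [105, 104, 89], [103, 102, 87], [89, 88, 73], [69, 82, 64], [187, 180, 150], [223, 217, 181]]
side -6 [[192, 199, 188], [110, 109, 98], [98, 97, 85], [103, 99, 86], [71, 80, 65], [224, 222, 206], [225, 219, 181]]
side -3 [[210, 218, 205], [223, 228, 221], [198, 189, 173], [161, 154, 142], [131, 132, 122], [158, 166, 145], [187, 180, 150]]
side 0 [[228, 233, 229], [228, 233, 227], [226, 219, 203], [225, 218, 201], [225, 218, 201], [90, 91, 81], [225, 223, 209]]
side 3 [[229, 233, 229], [227, 233, 226], [202, 191, 173], [156, 149, 135], [87, 89, 77], [227, 232, 214], [67, 68, 60]]
side 5 [[
[... 983 characters left out ...]
48, 136, 108], [137, 125, 99], [108, 98, 78], [143, 141, 132], [120, 129, 127], [149, 148, 121], [168, 166, 152]]
top 0 [[149, 137, 110], [132, 121, 95], [99, 90, 72], [172, 170, 162], [171, 169, 161], [36, 33, 33], [168, 169, 168]]
top 3 [[147, 134, 107], [130, 119, 93], [78, 79, 60], [146, 142, 133], [94, 126, 89], [122, 117, 104], [167, 162, 136]]
top 5 [[144, 132, 105], [126, 116, 91], [53, 75, 49], [161, 170, 152], [72, 136, 81], [73, 71, 63], [117, 115, 98]]
top 7.6 [[144, 132, 105], [123, 112, 89], [46, 82, 52], [149, 157, 137], [62, 131, 71], [69, 69, 66], [99, 85, 63]]
top 10 [[144, 132, 105], [122, 112, 88], [49, 93, 62], [152, 166, 145], [73, 138, 81], [66, 60, 50], [101, 98, 86]]
```

The bar stopped 7.6° short. The shut fingertips stand about 24 mm above the nominal TCP, so they only brushed the knob's top. I'll repeat the push 22 mm lower.

```bash
python3 -m jog '[{"linear":[0,0,0.7],"roll":0},{"linear":[0,0,0.7],"roll":0},{"linear":[0,0,0.7],"roll":0},{"linear":[0,0,0.4],"roll":0},{"linear":[0,0,0],"roll":0},{"linear":[-0.13,0.5,0],"roll":0},{"linear":[-0.13,0.5,0],"roll":0},{"linear":[-0.12,0.5,0],"roll":0},{"linear":[0,0.2,0],"roll":0},{"linear":[0,0,0],"roll":0},{"linear":[0,0,0],"roll":0}]' | grep -E "pos|ft"
python3 -m jog '[{"linear":[0.02,0.15,0],"roll":0},{"linear":[0.02,0.15,0],"roll":0},{"linear":[0.02,0.15,0],"roll":0},{"linear":[0,0,0],"roll":0}]' | grep -E "pos|ft"
python3 -m jog '[{"linear":[0.03,0.1,0],"roll":0},{"linear":[0.03,0.1,0],"roll":0},{"linear":[0.03,0.1,0],"roll":0},{"linear":[0,0,0],"roll":0}]' | grep -E "pos|ft"
```

```text
position: [0.6098, -0.3535, 0.0446]
ft_force: [-0.1, -0.2, 0.2]
position: [0.6119, -0.3346, 0.0437]
ft_force: [1.3, 0.5, -0.3]
position: [0.6115, -0.3222, 0.0437]
ft_force: [-0.6, 0.7, 0.2]
```

```bash
python3 -m jog '[{"linear":[0.03,0.1,0],"roll":0},{"linear":[0.03,0.1,0],"roll":0},{"linear":[0,0,0],"roll":0}]' | grep -E "pos|ft"
python3 -m jog '[{"linear":[0.03,0.1,0],"roll":0},{"linear":[0.03,0.1,0],"roll":0},{"linear":[0,0,0],"roll":0}]' | grep -E "pos|ft"
python3 -m jog '[{"linear":[0.02,0.1,0],"roll":0},{"linear":[0,0,0],"roll":0}]' | grep -E "pos|ft"
python3 -m jog '[{"linear":[0.02,0.1,0],"roll":0},{"linear":[0,0,0],"roll":0}]' | grep -E "pos|ft"
```

```text
position: [0.6113, -0.3139, 0.0436]
ft_force: [0.2, -0.3, 0.5]
position: [0.611, -0.3055, 0.0436]
ft_force: [0.0, 0.3, 0.8]
position: [0.6113, -0.3016, 0.0436]
ft_force: [0.9, 0.5, 0.0]
position: [0.6114, -0.2979, 0.0437]
ft_force: [-0.4, -0.6, -0.4]
```

```bash
cat >> h.py <<'E'
def bar():
    s=optics.get_image('side');g=s.astype(int)
    for r in (.06,.09,.12,.225):
        print(r,[(ph,int(g[tuple(np.round(proj('side',[.418+r*np.cos(np.radians(ph)),-.303+r*np.sin(np.radians(ph)),.054])[::-1]).astype(int))].sum()//3)) for ph in range(-12,16,2)])
E
python3 -c "
from h import *
bar()"
python3 -m jog '[{"linear":[0.02,0.1,0],"roll":0},{"linear":[0,0,0],"roll":0}]' | grep -E "pos|ft"
python3 -m jog '[{"linear":[0.02,0.1,0],"roll":0},{"linear":[0,0,0],"roll":0}]' | grep -E "pos|ft"
python3 -c "
from h import *
bar()"
```

```text
0.06 [(-12, 106), (-10, 99), (-8, 103), (-6, 92), (-4, 91), (-2, 93), (0, 97), (2, 110), (4, 112), (6, 119), (8, 117), (10, 119), (12, 109), (14, 113)]
0.09 [(-12, 105), (-10, 116), (-8, 120), (-6, 125), (-4, 105), (-2, 97), (0, 92), (2, 100), (4, 115), (6, 119), (8, 117), (10, 122), (12, 114), (14, 111)]
0.12 [(-12, 82), (-10, 98), (-8, 100), (-6, 102), (-4, 99), (-2, 93), (0, 91), (2, 86), (4, 116), (6, 115), (8, 116), (10, 106), (12, 100), (14, 92)]
0.225 [(-12, 204), (-10, 203), (-8, 205), (-6, 206), (-4, 207), (-2, 205), (0, 208), (2, 150), (4, 58), (6, 59), (8, 56), (10, 57), (12, 89), (14, 184)]
position: [0.6117, -0.2941, 0.0437]
ft_force: [0.0, 0.7, -0.8]
position: [0.612, -0.2903, 0.0437]
ft_force: [-1.7, -4.2, -0.2]
0.06 [(-12, 108), (-10, 107), (-8, 105), (-6, 96), (-4, 95), (-2, 88), (0, 89), (2, 96), (4, 102), (6, 113), (8, 115), (10, 119), (12, 116), (14, 117)]
0.09 [(-12, 106), (-10, 116), (-8, 126), (-6, 127), (-4, 114), (-2, 115), (0, 95), (2, 94), (4, 105), (6, 114), (8, 116), (10, 115), (12, 118), (14, 111)]
0.12 [(-12, 83), (-10, 99), (-8, 102), (-6, 99), (-4, 100), (-2, 99), (0, 95), (2, 92), (4, 95), (6, 114), (8, 119), (10, 115), (12, 111), (14, 101)]
0.225 [(-12, 215), (-10, 202), (-8, 205), (-6, 205), (-4, 207), (-2, 206), (0, 205), (2, 206), (4, 147), (6, 59), (8, 60), (10, 58), (12, 61), (14, 135)]
```

The detent force of about 4 N has appeared. Pushing through to the stop.

```bash
python3 -m jog '[{"linear":[0.01,0.07,0],"roll":0},{"linear":[0,0,0],"roll":0}]' | grep -E "pos|ft"
python3 -m jog '[{"linear":[0.01,0.07,0],"roll":0},{"linear":[0,0,0],"roll":0}]' | grep -E "pos|ft"
python3 -m jog '[{"linear":[0.01,0.06,0],"roll":0},{"linear":[0,0,0],"roll":0}]' | grep -E "pos|ft"
python3 -m jog '[{"linear":[0.01,0.06,0],"roll":0},{"linear":[0,0,0],"roll":0}]' | grep -E "pos|ft"
```

```text
position: [0.612, -0.2898, 0.0438]
ft_force: [-2.4, -12.4, -1.8]
position: [0.612, -0.2894, 0.0439]
ft_force: [-3.7, -21.0, -4.8]
position: [0.612, -0.289, 0.044]
ft_force: [-5.6, -28.8, -4.8]
position: [0.612, -0.2887, 0.0441]
ft_force: [-7.6, -37.6, -6.4]
```

A hard stop at 38 N. I'll back off and check.

```bash
python3 -m jog '[{"linear":[0,-0.3,0],"roll":0},{"linear":[0,-0.5,0],"roll":0},{"linear":[0,-0.5,0],"roll":0},{"linear":[0,0,-0.8],"roll":0},{"linear":[0,0,-0.8],"roll":0},{"linear":[0,0,-0.8],"roll":0},{"linear":[0,0,-0.8],"roll":0},{"linear":[0.6,-0.6,0],"roll":0},{"linear":[0.6,-0.6,0],"roll":0},{"linear":[0,-0.8,0],"roll":0},{"linear":[0,-0.8,0],"roll":0},{"linear":[0,0,0],"roll":0}]' | grep -E "pos|ft"
python3 - <<'E'
from h import *
bar()
t=optics.get_image('top');s=optics.get_image('side')
for nm,im in (('top',t),('side',s)):
    print(nm,[(ph,int(im[tuple(np.round(proj(nm,[.418+.205*np.cos(np.radians(ph)),-.303+.205*np.sin(np.radians(ph)),.09])[::-1]).astype(int))].sum()//3)) for ph in np.arange(0,14,1)])
for c_ in ('red','yellow','green','blue'): print(c_,[[q for q in find(c_,n,i,3) if .35<q[2][0]<.78 and abs(q[2][1])<.45] for n,i in (('side',s),('top',t))])
E
```

```text
position: [0.5224, -0.43, 0.1712]
ft_force: [0.2, 0.3, 0.6]
0.06 [(-12, 138), (-10, 115), (-8, 116), (-6, 107), (-4, 100), (-2, 94), (0, 106), (2, 151), (4, 193), (6, 226), (8, 223), (10, 223), (12, 219), (14, 213)]
0.09 [(-12, 149), (-10, 185), (-8, 216), (-6, 219), (-4, 169), (-2, 133), (0, 99), (2, 105), (4, 179), (6, 208), (8, 214), (10, 217), (12, 208), (14, 185)]
0.12 [(-12, 85), (-10, 96), (-8, 97), (-6, 95), (-4, 97), (-2, 96), (0, 94), (2, 95), (4, 134), (6, 207), (8, 216), (10, 214), (12, 175), (14, 97)]
0.225 [(-12, 68), (-10, 64), (-8, 63), (-6, 61), (-4, 58), (-2, 63), (0, 72), (2, 60), (4, 188), (6, 162), (8, 228), (10, 136), (12, 56), (14, 190)]
top [(np.int64(0), 157), (np.int64(1), 157), (np.int64(2), 153), (np.int64(3), 157), (np.int64(4), 159), (np.int64(5), 64), (np.int64(6), 44), (np.int64(7), 41), (np.int64(8), 43), (np.int64(9), 47), (np.int64(10), 82), (np.int64(11), 68), (np.int64(12), 66), (np.int64(13), 57)]
side [(np.int64(0), 102), (np.int64(1), 160), (np.int64(2), 215), (np.int64(3), 226), (np.int64(4), 225), (np.int64(5), 192), (np.int64(6), 115), (np.i
[... 271 characters left out ...]
), (14, [256.5, 136.3], [0.5333, 0.2916])], [(46, [304.0, 163.1], [0.7107, -0.1044]), (17, [195.2, 203.0], [0.5697, 0.2854]), (19, [193.5, 213.1], [0.5336, 0.2901])]]
green [[(5, [381.6, 238.2], [0.603, -0.2903]), (3, [372.0, 246.0], [0.5664, -0.2958]), (3, [383.0, 253.3], [0.5749, -0.3296]), (3, [376.0, 258.0], [0.5513, -0.3307])], [(3, [346.0, 187.0], [0.6201, -0.2543])]]
blue [[(3, [362.7, 254.0], [0.5313, -0.3021]), (3, [352.3, 261.7], [0.4958, -0.3059])], [(6, [254.0, 159.5], [0.7265, 0.0768]), (6, [259.5, 158.5], [0.73, 0.0569]), (4, [248.2, 160.5], [0.7231, 0.0976]), (3, [352.3, 212.3], [0.5279, -0.2743]), (5, [362.2, 221.4], [0.495, -0.3084]), (6, [354.0, 222.5], [0.4915, -0.2791])]]
```

Run:
```python
from h import *
for n in ('side','top'):
    im=optics.get_image(n); m=cv2.inRange(cv2.cvtColor(im,cv2.COLOR_RGB2HSV),(0,0,110),(180,70,255)); u,v=map(int,proj(n,[.461,.306,.034]))
    k,l,st,ce=cv2.connectedComponentsWithStats(m[v-8:v+9,u-8:u+9]); print(n,[(int(st[i,4]),plane(n,ce[i]+[u-8,v-8],.034)[:2]) for i in range(1,k)])
print(env.close_job(), env.observe()["time_s"])
```

```text
side [(18, array([0.46661903, 0.35783904])), (20, array([0.48016259, 0.29323857])), (11, array([0.46194944, 0.27941253]))]
top [(43, array([0.48325777, 0.29275847])), (9, array([0.46585377, 0.29203539]))]
the job is handed in; nothing more can be done
the job is handed in; nothing more can be done
```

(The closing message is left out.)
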